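# Hang the portion dippers, lock the rinse rack and rinse

## Robot

A 6-joint arm with a two-finger parallel gripper is mounted at the origin on the work surface. World frame = base frame: x ahead of the robot, y to its left, z up, the work surface at z = 0. Lengths are in m, angles in degrees, forces in N, time in s.
With the tool pointing down it reaches from about 0.325 to 0.9 m from the base axis. Payload 3.5 kg.
Tool frame: the origin (TCP) lies at the centre of the arm's flange, where the gripper is bolted on; the fingertips stand env.tip_extent ahead of it and the grasp point (between the pads) lies 155 mm ahead of it (env.tip_extent is the distance from the TCP to the fingertips, in m); z points along the fingers, x is the direction in which the jaws open and shut, and the axes are right-handed (so a half turn about z gives the same grasp; the last joint's range is limited). The gripper opens to 85 mm and grips with 20 to 120 N. Pads are 22 mm wide; open, the fingers measure 114 mm over their backs; the gripper's body (76 mm by 85 mm) begins 54 mm behind the grasp point. The pads swing forward as they close: fully open they stand 13 mm farther back than shut.
Start: joints at [-5.924, 15.837, -1.513, 72.651, 0, 84.076], TCP at [0.625, -0, 0.405] pointing down, gripper open.
Joint ranges: [-178.77, 178.77], [-48.84, 107.48], [-61.69, 71.31], [-111.58, 123.2], [-90, 87.43], [-180, 180]. Speed limits (degrees/s): [147.25, 147.25, 180, 180, 180, 180].

## Interface

Orientations are given as [roll, pitch, yaw] about the fixed x, y, z axes, in that order (R = Rz(yaw) Ry(pitch) Rx(roll)).
In Python, from plant import env, capture, boxes_of, cut_out gives the robot as it stands. The module is installed in compiled form; this text tells all that it offers.
- The arm moves only by the shell command python3 -m creep 'ROWS' [FORCE]. ROWS is JSON, a list of rows, each a list of 7 numbers: the gripper's target within -1 to 1 (shut at 1, half-way at 0, fully open at -1), then the shift along the world's x, y, z each as a share of 80 cm, from -1 to 1, then the turn, a rotation vector about the world's x, y, z each as a share of 0.08 rad, from -1 to 1. In form: [[fingers, tx, ty, tz, ax, ay, az], ...]. A call has 1 to 20 rows; each row shifts and turns the commanded pose from where the row before left it; what a row does not reach is not made up. A row lasts 1/12 s, in which the tool goes at most 41.7 mm and 7.16 degrees, less where a joint would pass 70% of its speed; a pose out of reach is approached as far as the arm can. A call with a number of a shift or a turn outside -1 to 1 is refused whole. A call with a gripper value outside its range is refused whole. The fingers move at their own pace and stop on an object; FORCE is the grip in N (left out, the last holds). Time passes only in rows, so rows that do not move let the fingers close. It gives the time, the measured TCP pose, the force and the opening at its end, in the units of the state.
- env.sense(): the state, without advancing time (a new reading comes with each control period).
- capture(name): name is "scene" or "side" or "wrist"; returns a dict with "pixels" (420x560x3 uint8, red, green, blue), "K" (3x3 intrinsics, pixels), "cam_to_world" (4x4, takes a point from camera to world coordinates). Camera axes: x right, y up, looking along -z (the intrinsics and any distortion apply to the point x, -y, -z); pixel columns grow to the right and rows downward; lengths in m; the calibration is good to about 2 mm. The wrist camera is an equidistant fisheye: a pixel r from the principal point sees the ray r / f radians off the axis. A picture is of the moment at which its call begins. There is no depth.
- env.finish_job(): hands the job in, once; it reports no verdict.
Trained networks look in the newest picture that a camera, given by its name, has taken for a name from the list of things; names that differ only in an ending like _2 or _b are one class to them, and where a whole thing is asked for, a point or a joint stands for the part that bears it (a point fixed in the world has none). Each returns a list of dicts, best first, with "p" (0 to 1); they miss things now and then, are a little off and sometimes report something else, mostly with a low value. They report only what shows in the picture. A call takes as long as a camera call.
- boxes_of(camera, target): "xyz" ([x, y, z] in m, in world coordinates, good to about 4 mm: the middle of the surface that is visible of it).
- cut_out(camera, target): "mask" (420x560 bool, what is visible of it).
The state is a dict: "time": time; "joint_pos": joint angles; "joint_vel": joint speeds; "joint_efforts": joint torques, N m; "position": TCP position; "tcp_rot": TCP orientation; "ft_force": force on the tool from outside, world axes, zero at the start; "ft_torque": the same for the moment, N m; "opening": opening from 0.0 (shut) to 1.0 (fully open).
Only numpy, scipy, OpenCV 4.12 (cv2) and the standard library are available. Lean on these libraries where they do the work, as an engineer would, in place of code of your own. Each camera call takes 0.05 s, during which the arm holds its last target.

## Task

Hang every green-gripped portion dipper on the rinse rack's bar, one in each gap between the black-gripped ones and facing the same way, without unhooking or shoving along those already hanging. Then turn the red cam handle a quarter turn clockwise to its stop so that the rack is drawn tight to the spray header, and after that press the rinse pedal fully down, keep it down for two seconds and let it come up again. Leave the tubs and boxes around alone.

Things in the scene. Friction and masses are not known exactly. Their poses are not given: they have to be found in the camera images.
- dip0: Waiting aluminium dipper, loose, 0.16 kg, standing upright in front of the station, yawed up to 35 degrees. Round cup 46 mm across, 45 mm high, weighted base. Origin: centre of the cup's underside; z up, x from cup to handle and hook. Flat handle strap, 14 mm wide, at x = 23 to 28 mm, up to the hook and green grip tab (see dip1, dip2). Two or three of dip0..2 are present.
- dip1: Like dip0. Hook of every dipper: turns over to +x at the top of the strap, 18 mm wide (y), open downwards. Underside (rests on the bar) at z = 92 mm, its top at 97 mm. Mouth in x: 7.5 mm wide from z = 92 to 77 mm, from the strap's +x face (x = 28 mm), then flaring to 14 mm at the lip's lower end (z = 64 mm); the lip reaches to x = 46 mm.
- dip2: Like dip0. Grip tab of every dipper: upright above the hook, centred at x = 25.5, y = 0 mm, 12 mm thick (x), 18 mm wide (y), from z = 97 to 139 mm, topped by a head 19 x 22 mm to z = 145 mm. Take it from above by its faces that look to +x and -x, pads at about z = 120 mm; anything gripping lower meets the hook.
- hung0: Neighbour dipper already hanging on the bar, loose, cup on the robot's side: same frame, hook and tab as dip0, but black tab and cup 40 mm across. hung0 to hung3 hang in any order at about y = -174, -58, 58, 174 mm (each within 4 mm) of rack_bar; the three free gaps are midway between them, each for one new dipper with about 12 mm to spare on each side.
- hung1: Neighbour dipper already hanging, as hung0, but cup 46 mm across.
- hung2: Neighbour dipper already hanging, as hung0 (cup 40 mm).
- hung3: Neighbour dipper already hanging, as hung1 (cup 46 mm).
- rack_bar (a point): Centre of the top edge of the rack's flat steel bar: 5 mm thick (x), 28 mm high, 420 mm long (y) between end posts, top edge 115 mm above the work surface. A rest rail 67 to 81 mm below it, in the same plane, steadies the straps. x away from the robot, y left, z up. A hung dipper has its strap on the bar's -x face, hook over it, axes as this frame (leaning under 0.1 rad), origin at x = -31, z = -92 mm.
- station: The fixed rinse station, at another place and turn each start; origin on the work surface below the bar's centre (rack loose), axes as rack_bar. Base plate 150 mm (x) by 660 mm (y), 10 mm high, reaching 95 mm to -x. Spray header behind the bar: 75 mm high, near face 65 mm beyond the bar.
- rack (a joint): Slide of the bar with all that hangs on it towards the spray header, m: 0 loose, 0.010 drawn tight on the header's rubber pads. Moved only by the cam, in proportion to its turn.
- cam (a joint): Cam handle's turn, rad: starts at 0 to 0.2 (released); 1.57 = a quarter turn CLOCKWISE seen from above, at its stop (locked). Stays where it is left (takes about 0.35 N m to turn).
- cam_grip (a point): Middle of the red cam handle: flat upright grip bar 70 mm long (this point's x), 14 mm thick (y), from 44 to 80 mm above the work surface, this point at 62 mm; at the right-hand (-y) end of the station. It turns about the vertical axis through this point and the point turns with it: its yaw is the station's yaw minus the cam's angle.
- pedal (a joint): Rinse pedal's angle, rad: 0 up, 0.20 fully down at its stop. A spring returns it; about 6 N on the pad starts it, about 11 N holds it at the stop.
- pedal_pad (a point): Where to push straight down on the steel pedal with rubber ribs, at the left-hand (+y) end of the station: top face, 17 mm from the near edge, 50 mm above the work surface when up. Plate 105 mm (x) by 74 mm (y); its hinge lies 90 mm further (+x) and 4 mm lower, so this point sinks 18 mm to the stop. x points to the hinge.
- tub0: Yellow small lidded soup tub, 64 mm across, 56 mm high, among the waiting dippers; origin at the centre of its underside. A bystander, loose.
- tub1: Yellow lidded soup tub, 84 mm across, 76 mm high, on the left; origin at the centre of its underside. A bystander, loose.
- tub2: Yellow lidded soup tub, 84 mm across, 76 mm high, on the right; origin at the centre of its underside. A bystander, loose.
- mealbox: clear meal box 130 x 100 x 50 mm on the right; origin at the centre of its underside. A bystander, loose.

How it is judged:
By the outcome, as a careful person would: the job done as asked, in the order asked, and still so for the second after the job is handed in, with the robot touching nothing.
Of dip0, dip1, dip2 only 2 to 3 are there at a start; the rules pass over those that are not, and their reading is None.
At some moment in a run one of dip0, dip1, dip2 may be knocked a few centimetres aside while the robot is not near it.
Once in a run the grip may slacken for a moment while it holds something.
It also fails if it takes over 210 s, if anything falls off the work surface, if the arm or the gripper's body presses on something with over 40 N, if the wrist force passes 120 N, or if a joint passes its speed limit or range.

## Working session

There is one attempt and no reset: what is moved stays moved. The work goes in short steps, Python scripts to look and compute and a shell command to move; the robot and the scene stay as the last step left them, time stands still between calls to the robot, and variables do not carry over. Pictures are saved under pics/ and viewed, and the job is handed in when it is done.

```bash
mkdir -p pics; ls; cat > h.py <<'E'
import numpy as np, cv2
from plant import env, capture, boxes_of, cut_out
def snap(cam,fn=None):
    c=capture(cam)
    if fn: cv2.imwrite('pics/'+fn+'.png',c['pixels'][:,:,::-1])
    return c
def st():
    s=env.sense(); print(round(s['time'],2),np.round(s['position'],4),np.round(s['tcp_rot'],2),np.round(s['ft_force'],1),round(s['opening'],3))
E
python3 - <<'E'
from h import *
st(); print(env.tip_extent)
for n in ['scene','side','wrist']:
    c=snap(n,n+'0'); print(n,np.round(c['K'],1).tolist(),np.round(c['cam_to_world'],3).tolist(), c.keys())
    for t in ['dip0','hung0','hung1','rack_bar','cam_grip','pedal_pad','tub0','tub1','mealbox','station']:
        try: print(t,[(np.round(d['xyz'],3).tolist(),round(d['p'],2)) for d in boxes_of(n,t)])
        except Exception as e: print(t,e)
st()
E
```

```text
pics
0.0 [0.6246 0.     0.4035] [-1.7999e+02  1.3000e-01  0.0000e+00] [ 0.3 -0.2 -0.1] 0.997
0.1734
scene [[394.1, 0.0, 277.9], [0.0, 394.1, 207.1], [0.0, 0.0, 1.0]] [[0.386, -0.734, 0.559, 1.202], [0.922, 0.298, -0.245, -0.385], [0.013, 0.61, 0.792, 1.042], [0.0, 0.0, 0.0, 1.0]] dict_keys(['pixels', 'K', 'cam_to_world'])
dip0 [([0.458, -0.217, 0.042], 0.89), ([0.457, 0.004, 0.042], 0.78), ([0.458, 0.205, 0.053], 0.63), ([0.567, -0.285, 0.043], 0.61)]
hung0 [([0.6, 0.044, 0.064], 0.6), ([0.608, -0.074, 0.108], 0.59), ([0.612, -0.189, 0.107], 0.56), ([0.596, 0.159, 0.102], 0.52)]
hung1 [([0.6, 0.044, 0.064], 0.6), ([0.608, -0.074, 0.108], 0.59), ([0.612, -0.189, 0.107], 0.56), ([0.596, 0.159, 0.102], 0.52)]
rack_bar [([0.611, -0.013, 0.087], 0.79)]
cam_grip [([0.562, -0.283, 0.045], 0.58), ([0.457, 0.205, 0.058], 0.57), ([0.61, -0.015, 0.09], 0.49)]
pedal_pad [([0.543, 0.269, 0.047], 0.62)]
tub0 [([0.483, -0.434, 0.08], 0.84), ([0.436, 0.08, 0.039], 0.82), ([0.503, 0.423, 0.07], 0.67)]
tub1 [([0.483, -0.434, 0.08], 0.84), ([0.436, 0.08, 0.039], 0.82), ([0.503, 0.423, 0.07], 0.67)]
mea
[... 1210 characters left out ...]
', 'cam_to_world'])
dip0 [([0.464, 0.014, 0.047], 0.79), ([0.443, 0.199, 0.023], 0.74), ([0.456, -0.205, 0.142], 0.73)]
hung0 [([0.6, -0.062, 0.087], 0.96), ([0.595, 0.05, 0.118], 0.86), ([0.59, -0.191, 0.053], 0.84), ([0.571, 0.164, 0.052], 0.8)]
hung1 [([0.6, -0.062, 0.087], 0.96), ([0.595, 0.05, 0.118], 0.86), ([0.59, -0.191, 0.053], 0.84), ([0.571, 0.164, 0.052], 0.8)]
rack_bar [([0.608, 0.01, 0.112], 0.67)]
cam_grip []
pedal_pad []
tub0 [([0.424, 0.101, 0.056], 0.69), ([0.462, 0.016, 0.049], 0.51)]
tub1 [([0.424, 0.101, 0.056], 0.69), ([0.462, 0.016, 0.049], 0.51)]
mealbox []
station [([0.633, 0.018, 0.01], 0.72)]
1.65 [ 0.625  -0.      0.4047] [-180.    0.    0.] [-0.4  0.6 -0.5] 0.996
```

View pics/scene0.png

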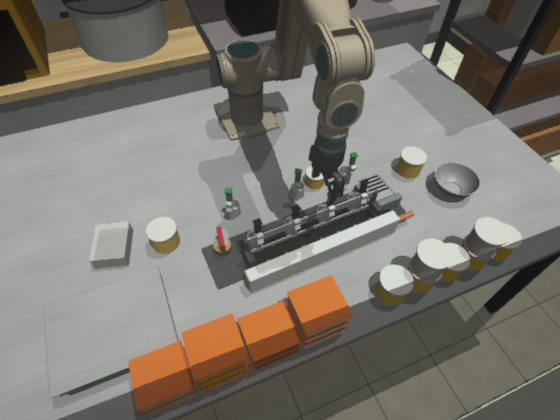

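View pics/side0.png

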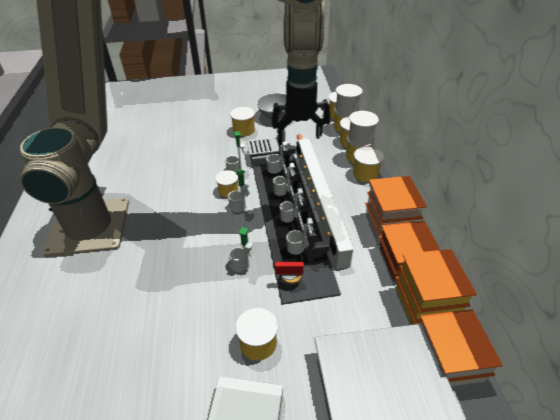

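View pics/wrist0.png

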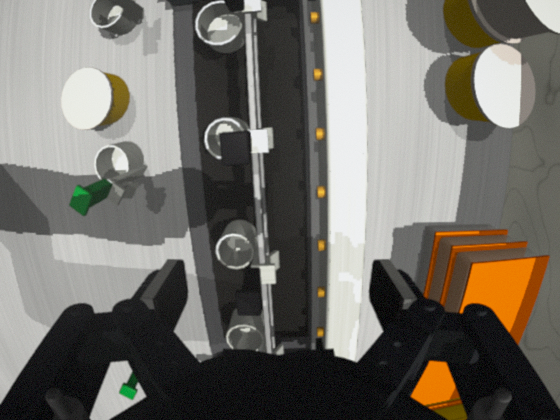

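```bash
cat >> h.py <<'E'
def proj(c,cam,P):
    M=np.linalg.inv(c['cam_to_world']); p=np.atleast_2d(P)@M[:3,:3].T+M[:3,3]
    x,y,z=p[:,0],-p[:,1],-p[:,2]; K=c['K']
    if cam=='wrist':
        r=np.hypot(x,y)+1e-12; th=np.arctan2(r,z); u=th*x/r; v=th*y/r
    else: u=x/z; v=y/z
    return np.c_[K[0,0]*u+K[0,2],K[1,1]*v+K[1,2]]
def ray(c,cam,uv):
    K=c['K']; u=(uv[0]-K[0,2])/K[0,0]; v=(uv[1]-K[1,2])/K[1,1]
    if cam=='wrist':
        th=np.hypot(u,v)+1e-12; d=np.array([np.sin(th)*u/th,np.sin(th)*v/th,np.cos(th)])
    else: d=np.array([u,v,1.])
    d=np.array([d[0],-d[1],-d[2]]); T=c['cam_to_world']; d=T[:3,:3]@d
    return T[:3,3],d/np.linalg.norm(d)
def onplane(c,cam,uv,z):
    o,d=ray(c,cam,uv); return o+d*(z-o[2])/d[2]
def tri(rs):
    A=np.zeros((3,3));b=np.zeros(3)
    for o,d in rs:
        Q=np.eye(3)-np.outer(d,d);A+=Q;b+=Q@o
    X=np.linalg.solve(A,b); return X,[np.linalg.norm((np.eye(3)-np.outer(d,d))@(X-o)) for o,d in rs]
def box(x0,x1,y0,y1,z0,z1): return np.array([[x,y,z] for x in(x0,x1) for y in(y0,y1) for z in(z0,z1)])/1000
_a=np.linspace(0,2*np.pi,32,endpoint=False)
def cyl(r,h): return np.array([[r*np.cos(a),r*np.sin(a),z] for a in _a for z in(0,h)])/1000
def parts(r=23): return [cyl(r,45),box(23,28,-7,7,0,97),box(23,40.5,-9,9,92,97),box(35.5,40.5,-9,9,77,97)], [box(19.5,31.5,-9,9,97,139),box(16,35,-11,11,139,145)]
def render(c,cam,pp,pose):
    x,y,yaw,z=pose; R=np.array([[np.cos(yaw),-np.sin(yaw),0],[np.sin(yaw),np.cos(yaw),0],[0,0,1]])
    m=np.zeros((420,560),np.uint8)
    for P in pp:
        uv=proj(c,cam,P@R.T+[x,y,z]); cv2.fillConvexPoly(m,cv2.convexHull(np.round(uv*8).astype(np.int32)),1,shift=3)
    return m>0
def green(c):
    h=cv2.cvtColor(c['pixels'],cv2.COLOR_RGB2HSV); return (h[...,0]>45)&(h[...,0]<85)&(h[...,1]>110)&(h[...,2]>40)
def blobs(m,mn=8):
    n,l,s,ce=cv2.connectedComponentsWithStats(m.astype(np.uint8),connectivity=8)
    return [(ce[i],s[i,4],s[i,:4].tolist(),l==i) for i in range(1,n) if s[i,4]>=mn]
E
python3 - <<'E'
from h import *
for n in ['scene','side','wrist']:
    c=snap(n)
    for b in blobs(green(c)): print(n,np.round(b[0],1),b[1],b[2],np.round(onplane(c,n,b[0],.125),3))
E
```

```text
scene [353.5 154.2] 23 [351, 152, 6, 5] [0.447 0.214 0.125]
scene [227.8 190.4] 26 [225, 188, 7, 5] [ 0.439 -0.217  0.125]
side [237.1 135.9] 48 [234, 131, 7, 15] [0.464 0.218 0.125]
side [240.2 176.5] 67 [237, 169, 7, 17] [0.462 0.011 0.125]
side [243.4 234.6] 97 [239, 227, 9, 18] [ 0.456 -0.213  0.125]
wrist [ 85.6 195.8] 601 [70, 179, 41, 36] [0.453 0.009 0.125]
wrist [ 99.5 196.3] 12 [97, 192, 6, 8] [0.468 0.008 0.125]
wrist [129.3 387.5] 248 [120, 373, 18, 26] [ 0.445 -0.23   0.125]
```

```bash
python3 -m creep '[[-1,-0.04,0,0,0,0,0],[-1,-0.05,0,0,0,0,0],[-1,-0.05,0,0,0,0,0],[-1,-0.04,0.005,0,0,0,0],[-1,0,0,0,0,0,0],[-1,0,0,0,0,0,0]]'
python3 - <<'E'
from h import *
st(); c=snap('wrist','w1')
for b in blobs(green(c)): print(np.round(b[0],1),b[1],b[2],np.round(onplane(c,'wrist',b[0],.125),3))
E
```

```text
time: 2.3
position: [0.4794, 0.0042, 0.4047]
tcp_rot: [-180.0, -0.0, 0.0]
ft_force: [1.1, -0.4, 0.8]
opening: 1.002
2.3 [0.4794 0.0042 0.4047] [-1.8e+02 -1.0e-02  0.0e+00] [ 1.1 -0.4  0.8] 1.002
[251.4 202.8] 683 [236, 183, 32, 38] [0.459 0.006 0.125]
```

View pics/w1.png

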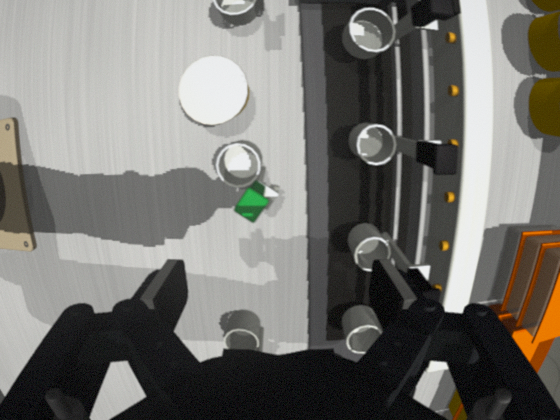

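```bash
cat >> h.py <<'E'
from scipy.optimize import minimize
def fitdip(caps,x0,mode='both',r=23,z=0.0,debug=None):
    """caps: list of (cam,c,greenmask or None,fullmask or None)"""
    body,tab=parts(r)
    def cost(p):
        t=0
        for cam,c,g,f in caps:
            pose=(p[0],p[1],p[2],z)
            if g is not None:
                m=render(c,cam,tab,pose); t+=1-(m&g).sum()/max(1,(m|g).sum())
            if f is not None:
                m=render(c,cam,body+tab,pose); t+=1-(m&f).sum()/max(1,(m|f).sum())
        return t
    best=None
    for dy in np.radians([-30,-15,0,15,30]):
        for rep in range(2):
            s0=np.array([[0,0,0],[.012,0,0],[0,.012,0],[0,0,.25]])+np.array([x0[0],x0[1],x0[2]+dy])
            r_=minimize(cost,s0[0],method='Nelder-Mead',options=dict(initial_simplex=s0,xatol=1e-4,fatol=1e-4,maxiter=150))
            if best is None or r_.fun<best.fun: best=r_
            break
    return best.x,best.fun
def near(masks,uv):
    best=None
    for d in masks:
        m=d['mask']
        if not m.any(): continue
        ys,xs=np.nonzero(m); e=np.hypot(xs-uv[0],ys-uv[1]).min()
        if e<6 and (best is None or d['p']>best[0]): best=(d['p'],m)
    return None if best is None else best[1]
E
python3 - <<'E'
from h import *
C={n:snap(n) for n in ['scene','side','wrist']}
M={n:cut_out(n,'dip0') for n in C}
G={n:blobs(green(C[n])) for n in C}
for tabx in [(.457,.006),(.457,.214),(.450,-.22)]:
    P=np.array([[*tabx,.122]]); caps=[]
    for n in C:
        uv=proj(C[n],n,P)[0]
        if not(10<uv[0]<550 and 10<uv[1]<410): continue
        g=[b for b in G[n] if np.hypot(*(b[0]-uv))<25 and b[1]>10]
        g=max(g,key=lambda b:b[1])[3] if g else None
        f=near(M[n],uv); print(n,uv.round(),None if g is None else g.sum(),None if f is None else f.sum())
        caps.append((n,C[n],g,f))
    x,fn=fitdip(caps,[tabx[0]-.02,tabx[1],0]); print(x[:2].round(4),np.degrees(x[2]).round(1),round(fn,2))
    for k in caps:
        x,fn=fitdip([k],[tabx[0]-.02,tabx[1],0]); print('  ',k[0],x[:2].round(4),np.degrees(x[2]).round(1),round(fn,2), (x[:2]+.0255*np.array([np.cos(x[2]),np.sin(x[2])])).round(4))
E
```

```text
scene [297. 175.] 11 278
side [239. 179.] 68 466
wrist [246. 202.] 691 2929
[0.4378 0.0229] -32.3 2.37
   scene [0.4334 0.0206] -29.1 1.1 [0.4557 0.0082]
   side [0.4396 0.018 ] -7.8 0.7 [0.4649 0.0145]
   wrist [0.4379 0.0245] -32.4 0.37 [0.4594 0.0108]
scene [355. 157.] 21 331
side [235. 138.] 48 361
[0.4386 0.202 ] -0.1 1.79
   scene [0.4365 0.2026] -8.3 0.96 [0.4617 0.1989]
   side [0.4405 0.205 ] -0.7 0.74 [0.466  0.2047]
scene [228. 194.] 26 326
side [241. 238.] 92 668
wrist [249. 394.] None None
[ 0.4329 -0.2081] -26.4 1.59
   scene [ 0.4327 -0.2083] -26.8 0.92 [ 0.4555 -0.2198]
   side [ 0.4357 -0.2028] -30.2 0.6 [ 0.4577 -0.2156]
   wrist [ 0.43 -0.22] -30.0 0.0 [ 0.4521 -0.2328]
```

```bash
python3 - <<'E'
from h import *
c=snap('wrist'); im=c['pixels'][:,:,::-1].copy()
b,t=parts()
for pp,col in((b,(0,0,255)),(t,(255,0,255))):
    m=render(c,'wrist',pp,(.4379,.0245,np.radians(-32.4),0)).astype(np.uint8)
    cs,_=cv2.findContours(m,cv2.RETR_EXTERNAL,cv2.CHAIN_APPROX_NONE); cv2.drawContours(im,cs,-1,col,1)
cv2.imwrite('pics/o1.png',cv2.resize(im[100:300,150:400],None,fx=3,fy=3,interpolation=cv2.INTER_NEAREST)[:600,:750])
E
```

```text
(no output)
```

View pics/o1.png

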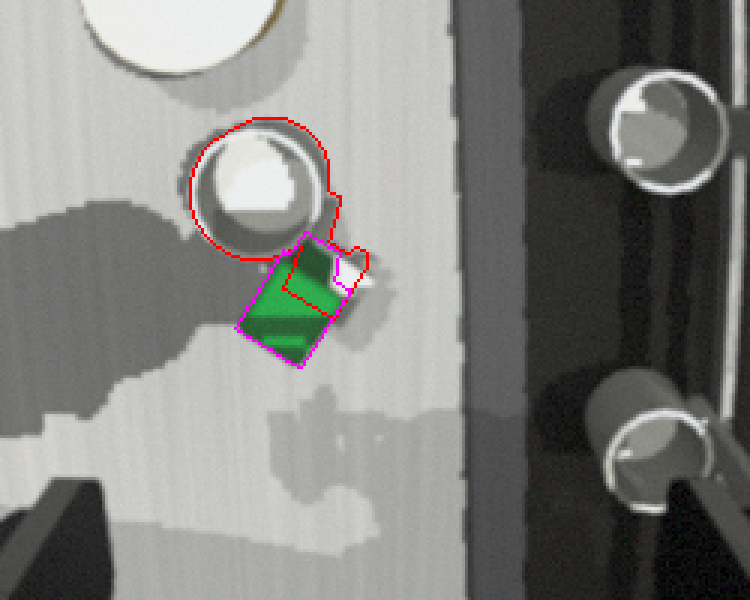

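```bash
python3 -m creep '[[-1,0.05,0,0.02,0,0,0],[-1,0.05,0,0.02,0,0,0],[-1,0.05,0,0,0,0,0],[-1,0,0,0,0,0,0],[-1,0,0,0,0,0,0]]'
python3 - <<'E'
from h import *
st(); c=snap('wrist','w2')
import pickle; pickle.dump(c,open('w2.pkl','wb'))
for t in ['rack_bar','hung0']:
  print(t,[(np.round(d['xyz'],3).tolist(),round(d['p'],2)) for d in boxes_of('wrist',t)])
# draw predicted bar top line for guess
im=c['pixels'][:,:,::-1].copy()
cv2.imwrite('pics/w2z.png',cv2.resize(im[0:360,180:400],None,fx=1.66,fy=1.66,interpolation=cv2.INTER_NEAREST))
E
```

```text
time: 3.12
position: [0.6006, 0.0038, 0.4343]
tcp_rot: [-180.0, 0.1, 0.0]
ft_force: [0.4, 0.4, -0.7]
opening: 1.0
3.12 [0.6006 0.0038 0.4343] [-1.7999e+02  9.0000e-02  1.0000e-02] [ 0.4  0.4 -0.7] 1.0
rack_bar [([0.612, 0.006, 0.115], 0.72), ([0.578, 0.161, 0.057], 0.66)]
hung0 [([0.596, -0.062, 0.068], 0.91), ([0.596, -0.177, 0.056], 0.88), ([0.59, 0.048, 0.087], 0.76), ([0.578, 0.166, 0.058], 0.63)]
```

View pics/w2.png

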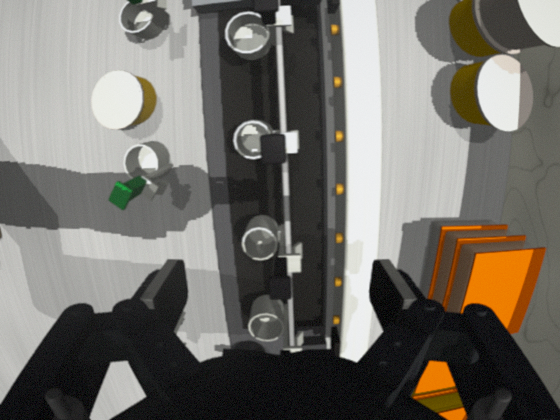

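View pics/w2z.png

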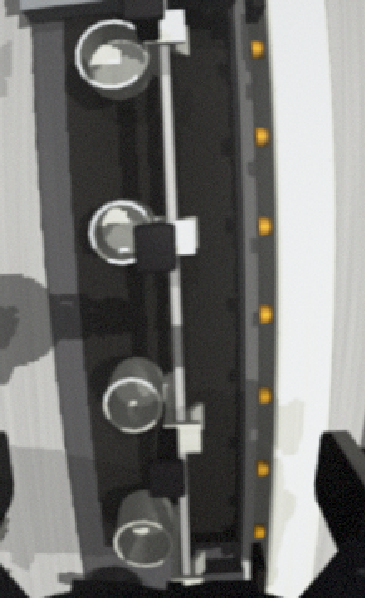

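```bash
python3 - <<'E'
from h import *
import pickle; c=pickle.load(open('w2.pkl','rb'))
g=c['pixels'].mean(2)
pts=[]
for v in list(range(50,128,6))+list(range(160,246,6))+list(range(275,330,5)):
    row=g[v]; u0=int(round(proj(c,'wrist',[[.612,0,.115]])[0,0])) 
    seg=row[268:308]; k=np.where(seg>95)[0]+268
    if len(k)==0: continue
    # contiguous
    groups=np.split(k,np.where(np.diff(k)>1)[0]+1)
    print(v,[ (a[0],a[-1],np.round(onplane(c,'wrist',(a[0]-.5,v),.115)[:2],4).tolist(),round(onplane(c,'wrist',(a[-1]+.5,v),.115)[0],4)) for a in groups])
E
```

```text
50 [(np.int64(276), np.int64(282), [0.5982, 0.1333], np.float64(0.6043))]
56 [(np.int64(277), np.int64(282), [0.599, 0.1277], np.float64(0.6043))]
62 [(np.int64(277), np.int64(283), [0.599, 0.1223], np.float64(0.6051))]
68 [(np.int64(277), np.int64(283), [0.599, 0.1168], np.float64(0.6051))]
74 [(np.int64(277), np.int64(283), [0.599, 0.1114], np.float64(0.6051))]
80 [(np.int64(278), np.int64(284), [0.5999, 0.106], np.float64(0.606))]
86 [(np.int64(278), np.int64(284), [0.5999, 0.1006], np.float64(0.606))]
92 [(np.int64(278), np.int64(284), [0.5999, 0.0953], np.float64(0.606))]
98 [(np.int64(279), np.int64(284), [0.6008, 0.0899], np.float64(0.606))]
104 [(np.int64(279), np.int64(285), [0.6008, 0.0846], np.float64(0.6069))]
110 [(np.int64(279), np.int64(285), [0.6008, 0.0793], np.float64(0.6069))]
116 [(np.int64(279), np.int64(285), [0.6008, 0.0739], np.float64(0.607))]
122 [(np.int64(280), np.int64(286), [0.6017, 0.0686], np.float64(0.6078))]
166 [(np.int64(282), np.int64(287), [0.6036, 0.0292], np.float64(0.6089))]
172 [(np.int64(282), np.int64(288), [0.6036, 0.0237], np.float64(0.60
[... 1513 characters left out ...]
), [0.6032, -0.1166], np.float64(0.6053)), (np.int64(288), np.int64(292), [0.6105, -0.1166], np.float64(0.6158))]
310 [(np.int64(271), np.int64(272), [0.5926, -0.1232], np.float64(0.5947)), (np.int64(282), np.int64(282), [0.6042, -0.1231], np.float64(0.6053)), (np.int64(288), np.int64(292), [0.6106, -0.1231], np.float64(0.6159))]
315 [(np.int64(268), np.int64(276), [0.5893, -0.1298], np.float64(0.5989)), (np.int64(288), np.int64(293), [0.6107, -0.1298], np.float64(0.6171))]
320 [(np.int64(268), np.int64(272), [0.5892, -0.1366], np.float64(0.5946)), (np.int64(288), np.int64(293), [0.6108, -0.1365], np.float64(0.6173))]
325 [(np.int64(289), np.int64(293), [0.612, -0.1435], np.float64(0.6175))]
```

```bash
cat >> h.py <<'E'
YAW=np.radians(2.7)
def barx(y): return .6017-.0473*(y-.128)
E
python3 - <<'E'
from h import *
import pickle; c=pickle.load(open('w2.pkl','rb'))
C={'wrist':c}
M={'wrist':cut_out('wrist','hung0')}
snap('wrist'); 
for n in ['scene','side']: C[n]=snap(n); M[n]=cut_out(n,'hung0')
# hook white top blobs
g=(c['pixels'].min(2)>170); g[:,:278]=0; g[:,310:]=0
for b in blobs(g,20): print(np.round(b[0],1),b[1],b[2],np.round(onplane(c,'wrist',b[0],.120),4))
for i,y in enumerate([.164,.046,-.071,-.185]):
    tabs=np.array([[barx(y)-.0055,y,.148]]); z=.023
    for n in C:
        uv=proj(C[n],n,tabs)[0]; f=near(M[n],uv)
        if f is None: print(n,'none'); continue
        for r in ((20,) if n=='wrist' else (20,)):
            caps=[(n,C[n],None,f)]
            x,fn=fitdip(caps,[barx(y)-.031,y,YAW],r=r,z=z); print(y,n,r,x[:2].round(4),np.degrees(x[2]).round(1),round(fn,3),(x[:2]+.031*np.array([np.cos(x[2]),np.sin(x[2])])).round(4))
E
```

```text
[284.3  15.4] 247 [278, 6, 14, 19] [0.6057 0.1644 0.12  ]
[285.2 109.4] 626 [278, 40, 20, 113] [0.6066 0.0798 0.12  ]
[285.5 183.1] 89 [284, 171, 4, 24] [0.6071 0.0145 0.12  ]
[287.4 233.2] 86 [286, 221, 4, 25] [ 0.6093 -0.0332  0.12  ]
[293.4 263.3] 196 [286, 256, 15, 17] [ 0.6154 -0.0646  0.12  ]
[294.6 349.7] 24 [290, 349, 11, 3] [ 0.6193 -0.176   0.12  ]
0.164 wrist 20 [0.5674 0.163 ] -0.8 0.133 [0.5984 0.1625]
0.164 scene 20 [0.572  0.1591] -6.7 0.352 [0.6028 0.1554]
0.164 side 20 [0.5735 0.1635] -4.0 0.112 [0.6044 0.1613]
0.046 wrist 20 [0.5749 0.0496] 2.5 0.09 [0.6059 0.051 ]
0.046 scene 20 [0.5763 0.0487] -9.5 0.308 [0.6069 0.0436]
0.046 side 20 [0.5642 0.0951] 51.5 0.719 [0.5835 0.1194]
-0.071 wrist 20 [ 0.5793 -0.0663] 3.2 0.145 [ 0.6102 -0.0645]
-0.071 scene 20 [ 0.5816 -0.0696] -4.0 0.29 [ 0.6125 -0.0717]
-0.071 side 20 [ 0.5842 -0.0649] -12.1 0.242 [ 0.6145 -0.0714]
wrist none
-0.185 scene 20 [ 0.5859 -0.1861] -5.5 0.26 [ 0.6168 -0.1891]
-0.185 side 20 [ 0.5881 -0.1837] -3.0 0.131 [ 0.6191 -0.1853]
```

```bash
python3 -m creep '[[-1,-0.022,0.001,-0.01,0,0,-0.884],[-1,-0.022,0.001,-0.01,0,0,-0.884],[-1,-0.022,0.001,-0.01,0,0,-0.884],[-1,-0.022,0.001,-0.01,0,0,-0.884],[-1,-0.022,0.001,-0.01,0,0,-0.884],[-1,-0.022,0.001,-0.01,0,0,-0.884],[-1,-0.022,0.001,-0.01,0,0,-0.884],[-1,-0.022,0.001,-0.01,0,0,-0.884],[-1,0,0,0,0,0,0],[-1,0,0,0,0,0,0]]'
cat >> h.py <<'E'
def look(guess,yaw0=0.,fn=None,z=0.,r=23,green_=True):
    c=snap('wrist'); ms=cut_out('wrist','dip0'); uv=proj(c,'wrist',[[guess[0],guess[1],.122+z]])[0]
    g=[b for b in blobs(green(c)) if np.hypot(*(b[0]-uv))<60]; g=max(g,key=lambda b:b[1])[3]
    f=near(ms,uv); x,fun=fitdip([('wrist',c,g,f)],[guess[0]-.0255,guess[1],yaw0],z=z)
    t=x[:2]+.0255*np.array([np.cos(x[2]),np.sin(x[2])])
    print('origin',x[:2].round(4),'tab',t.round(4),'yaw',np.degrees(x[2]).round(1),'cost',round(fun,3))
    if fn:
        im=c['pixels'][:,:,::-1].copy()
        for pp,col in zip(parts(r),((0,0,255),(255,0,255))):
            m=render(c,'wrist',pp,(*x,z)).astype(np.uint8); cs,_=cv2.findContours(m,cv2.RETR_EXTERNAL,cv2.CHAIN_APPROX_NONE); cv2.drawContours(im,cs,-1,col,1)
        cv2.imwrite('pics/'+fn+'.png',im)
    return x,t
E
sed -i 's/box(35.5,40.5,-9,9,77,97)\]/box(35.5,40.5,-9,9,77,97),box(36,46,-9,9,64,77)]/' h.py
python3 - <<'E'
from h import *
st(); look((.459,.011),-.56,'w3'); st()
E
```

```text
time: 4.4
position: [0.4567, 0.0105, 0.3716]
tcp_rot: [-180.0, -0.0, -32.3]
ft_force: [0.2, -0.4, 0.7]
opening: 0.999
4.4 [0.4567 0.0105 0.3716] [-180.     -0.    -32.34] [ 0.2 -0.4  0.7] 0.999
origin [0.4379 0.0239] tab [0.4595 0.0103] yaw -32.1 cost 0.317
4.5 [0.4585 0.0103 0.3726] [-1.7993e+02 -1.4000e-01 -3.2360e+01] [0.1 0.6 0.1] 1.001
```

View pics/w3.png

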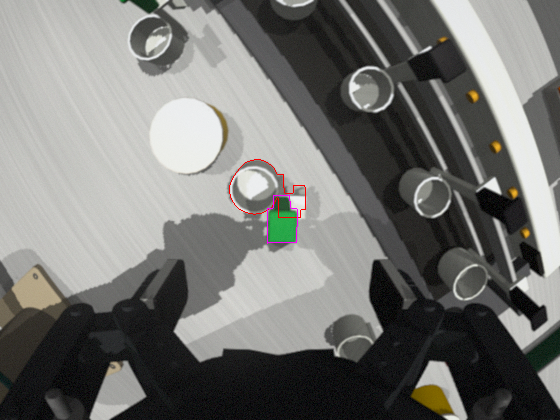

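```bash
python3 -m creep '[[-1,0.001,0,-0.03,0,0,0],[-1,0,0,-0.03,0,0,0],[-1,0,0,-0.03,0,0,0],[-1,0,0,-0.03,0,0,0],[-1,0,0,0,0,0,0],[-1,0,0,0,0,0,0]]' 50
python3 - <<'E'
from h import *
st(); c=snap('wrist','w4')
E
```

```text
time: 5.0
position: [0.4588, 0.0103, 0.2753]
tcp_rot: [180.0, 0.1, -32.4]
ft_force: [0.6, -0.2, 0.1]
opening: 1.004
5.0 [0.4588 0.0103 0.2753] [ 1.7995e+02  1.0000e-01 -3.2390e+01] [ 0.6 -0.2  0.1] 1.004
```

View pics/w4.png

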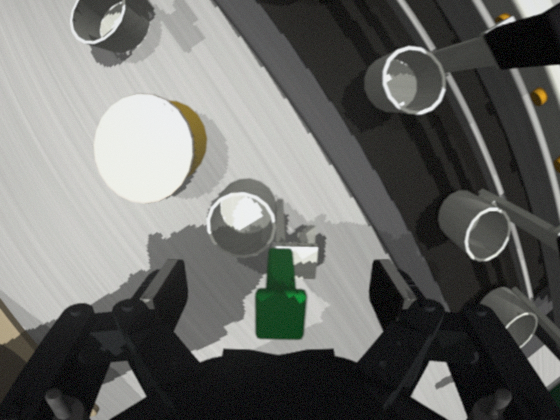

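Tab (281,300) is centred between the pads (185 and 375). Closing.

```bash
python3 -m creep '[[1,0,0,0,0,0,0],[1,0,0,0,0,0,0],[1,0,0,0,0,0,0],[1,0,0,0,0,0,0],[1,0,0,0,0,0,0],[1,0,0,0,0,0,0],[1,0,0,0,0,0,0],[1,0,0,0,0,0,0],[1,0,0,0,0,0,0],[1,0,0,0,0,0,0],[1,0,0,0,0,0,0],[1,0,0,0,0,0,0]]' 60
python3 - <<'E'
from h import *
st(); c=snap('wrist','w5')
E
```

```text
time: 6.05
position: [0.4588, 0.0103, 0.2762]
tcp_rot: [-180.0, -0.1, -32.4]
ft_force: [-0.0, 0.0, 5.5]
opening: 0.181
6.05 [0.4588 0.0103 0.2762] [-1.7996e+02 -7.0000e-02 -3.2420e+01] [-0.   0.   5.5] 0.181
```

View pics/w5.png

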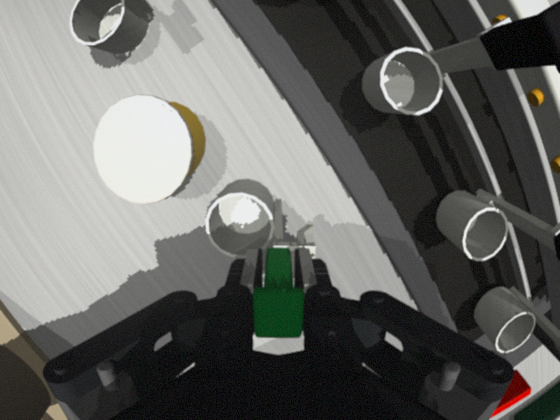

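```bash
python3 -m creep '[[1,0,0,0.0025,0,0,0],[1,0,0,0.0025,0,0,0],[1,0,0,0,0,0,0],[1,0,0,0,0,0,0]]'; python3 -m creep '[[1,0,0,0.02,0,0,0],[1,0,0,0.03,0,0,0],[1,0,0,0,0,0,0],[1,0,0,0,0,0,0]]'
python3 - <<'E'
from h import *
st(); c=snap('wrist','w6')
E
```

```text
time: 6.43
position: [0.4578, 0.0104, 0.2791]
tcp_rot: [180.0, 0.1, -32.4]
ft_force: [0.2, 0.1, -1.2]
opening: 0.184
time: 6.77
position: [0.459, 0.0103, 0.3205]
tcp_rot: [-179.9, -0.1, -32.4]
ft_force: [-1.3, 0.6, -2.7]
opening: 0.183
6.77 [0.459  0.0103 0.3205] [-1.7994e+02 -1.4000e-01 -3.2420e+01] [-1.3  0.6 -2.7] 0.183
```

View pics/w6.png

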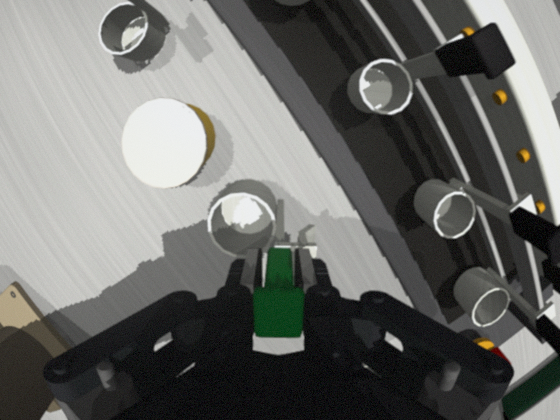

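```bash
python3 -m creep '[[1,0,0,0.02,0,0,0.957],[1,0.005,0,0.02,0,0,0.957],[1,0.01,-0.004,0.02,0,0,0.957],[1,0.015,-0.004,0,0,0,0.957],[1,0.015,-0.004,0,0,0,0.957],[1,0.015,-0.004,0,0,0,0.957],[1,0.01,-0.004,0,0,0,0.957],[1,0.006,-0.002,0,0,0,0.957],[1,0,0,0,0,0,0],[1,0,0,0,0,0,0]]'
python3 - <<'E'
from h import *
st(); c=snap('wrist','w7'); im=c['pixels'][:,:,::-1].copy(); st()
snap('side','s7')
# overlay predicted bar line and dipper
ys=np.linspace(-.2,.2,30)
for dx in (-.0025,.0025):
    uv=proj(c,'wrist',np.c_[barx(ys)+dx,ys,0*ys+.115]); cv2.polylines(im,[np.round(uv).astype(np.int32)],False,(0,0,255),1)
cv2.imwrite('pics/w7o.png',im)
E
```

```text
time: 7.65
position: [0.5187, -0.0072, 0.3661]
tcp_rot: [-180.0, 0.2, 2.6]
ft_force: [-0.9, 0.3, -1.8]
opening: 0.18
7.65 [ 0.5187 -0.0072  0.3661] [-179.96    0.18    2.55] [-0.9  0.3 -1.8] 0.18
7.7 [ 0.5184 -0.0071  0.3663] [-1.7996e+02  1.7000e-01  2.5700e+00] [-0.6  0.5 -0.5] 0.18
```

View pics/w7o.png

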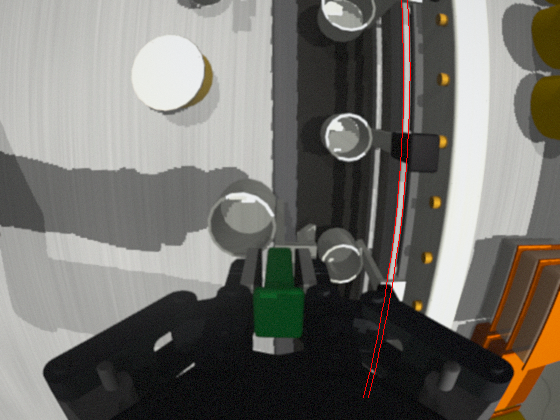

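View pics/s7.png

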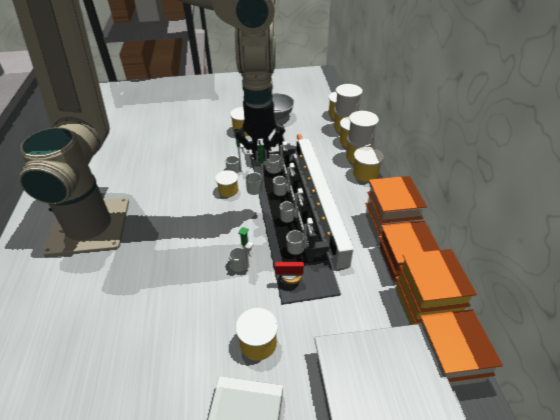

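```bash
python3 -m creep '[[1,0.035,0,0,0,0,0.02],[1,0.035,0,0,0,0,0],[1,0.034,0,0,0,0,0],[1,0,0,0,0,0,0],[1,0,0,0,0,0,0],[1,0,0,0,0,0,0]]'
python3 - <<'E'
from h import *
st(); c=snap('wrist','w8'); im=c['pixels'][:,:,::-1].copy(); st()
ys=np.linspace(-.2,.2,30)
for dx in (-.0025,.0025):
    uv=proj(c,'wrist',np.c_[barx(ys)+dx,ys,0*ys+.115]); cv2.polylines(im,[np.round(uv).astype(np.int32)],False,(0,0,255),1)
cv2.imwrite('pics/w8o.png',im)
s=snap('side','s8'); cv2.imwrite('pics/s8z.png',cv2.resize(s['pixels'][110:290,210:360,::-1],None,fx=3.3,fy=3.3,interpolation=cv2.INTER_CUBIC))
E
```

```text
time: 8.25
position: [0.6015, -0.007, 0.3671]
tcp_rot: [-180.0, 0.1, 2.7]
ft_force: [-1.1, -0.6, -0.1]
opening: 0.18
8.25 [ 0.6015 -0.007   0.3671] [-1.7998e+02  1.2000e-01  2.7500e+00] [-1.1 -0.6 -0.1] 0.18
8.3 [ 0.6013 -0.007   0.3672] [-1.7998e+02  1.0000e-01  2.7500e+00] [ 0.2  0.5 -1.4] 0.174
```

View pics/w8o.png

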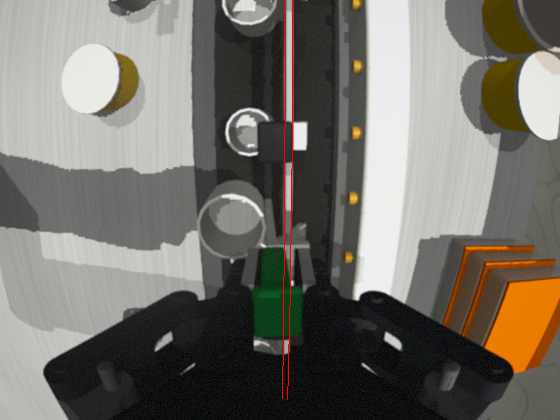

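View pics/s8z.png

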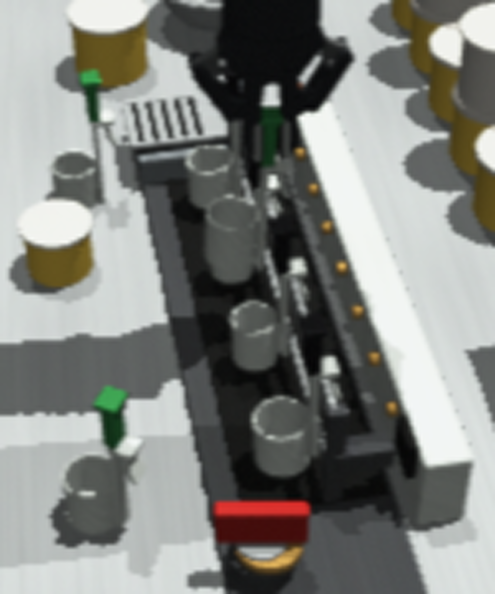

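```bash
python3 -m creep '[[1,0,0,-0.02,0,0,0],[1,0,0,-0.02,0,0,0],[1,0,0,-0.008,0,0,0],[1,0,0,0,0,0,0],[1,0,0,0,0,0,0]]'
python3 - <<'E'
from h import *
st(); c=snap('wrist','w9'); im=c['pixels'][:,:,::-1].copy(); st()
ys=np.linspace(-.2,.2,30)
for dx in (-.0025,.0025):
    uv=proj(c,'wrist',np.c_[barx(ys)+dx,ys,0*ys+.115]); cv2.polylines(im,[np.round(uv).astype(np.int32)],False,(0,0,255),1)
cv2.imwrite('pics/w9o.png',cv2.resize(im[100:300,170:400],None,fx=3,fy=3,interpolation=cv2.INTER_NEAREST))
E
```

```text
time: 8.77
position: [0.6017, -0.0072, 0.3292]
tcp_rot: [-180.0, 0.1, 2.8]
ft_force: [-0.4, -0.0, -1.1]
opening: 0.181
8.77 [ 0.6017 -0.0072  0.3292] [-1.7999e+02  6.0000e-02  2.7600e+00] [-0.4 -0.  -1.1] 0.181
8.82 [ 0.6022 -0.0072  0.33  ] [ 1.7999e+02 -4.0000e-02  2.7600e+00] [-0.2 -1.1 -1.2] 0.175
```

View pics/w9o.png

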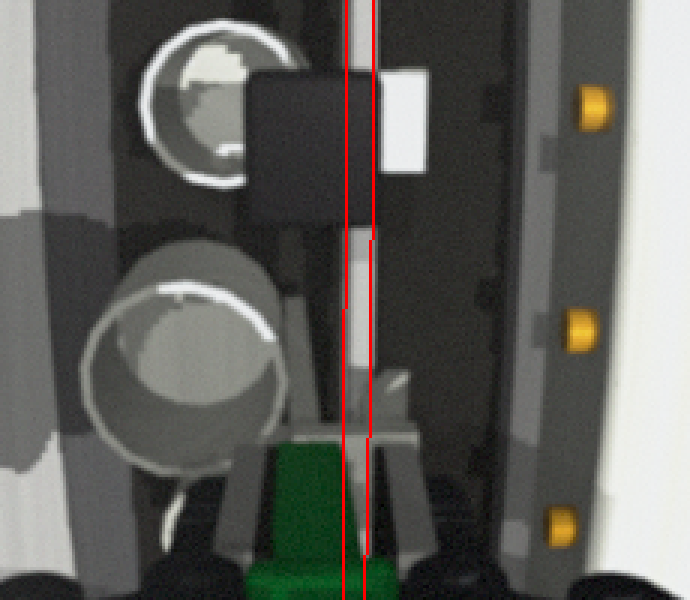

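```bash
python3 -m creep '[[1,0.004,0,0,0,0,0],[1,0,0,-0.006,0,0,0],[1,0,0,-0.006,0,0,0],[1,0,0,0,0,0,0],[1,0,0,0,0,0,0]]'
python3 - <<'E'
from h import *
st(); c=snap('wrist','w10'); im=c['pixels'][:,:,::-1].copy(); st()
cv2.imwrite('pics/w10o.png',cv2.resize(im[100:300,170:400],None,fx=3,fy=3,interpolation=cv2.INTER_NEAREST))
E
```

```text
time: 9.23
position: [0.6053, -0.0072, 0.3191]
tcp_rot: [-180.0, 0.1, 2.8]
ft_force: [0.0, -0.3, -1.0]
opening: 0.179
9.23 [ 0.6053 -0.0072  0.3191] [-1.7999e+02  7.0000e-02  2.7700e+00] [ 0.  -0.3 -1. ] 0.179
9.28 [ 0.6055 -0.0072  0.3193] [-1.7999e+02  4.0000e-02  2.7700e+00] [ 0.1 -0.3 -0.8] 0.173
```

View pics/w10o.png

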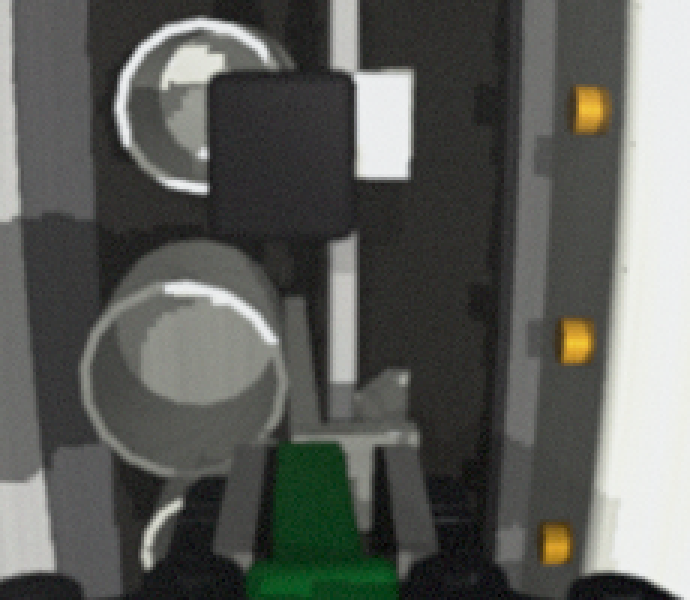

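```bash
python3 -m creep '[[1,0,0,-0.005,0,0,0],[1,0,0,-0.005,0,0,0],[1,0,0,-0.005,0,0,0],[1,0,0,-0.004,0,0,0],[1,0,0,0,0,0,0],[1,0,0,0,0,0,0]]'
python3 - <<'E'
from h import *
st(); c=snap('wrist','w11'); im=c['pixels'][:,:,::-1].copy(); st()
cv2.imwrite('pics/w11o.png',cv2.resize(im[100:300,170:400],None,fx=3,fy=3,interpolation=cv2.INTER_NEAREST))
E
```

```text
time: 9.78
position: [0.6054, -0.0072, 0.304]
tcp_rot: [-180.0, 0.0, 2.8]
ft_force: [-0.2, 0.5, -0.7]
opening: 0.175
9.78 [ 0.6054 -0.0072  0.304 ] [-1.7999e+02  5.0000e-02  2.7700e+00] [-0.2  0.5 -0.7] 0.175
9.83 [ 0.6055 -0.0072  0.3043] [-1.80e+02  2.00e-02  2.77e+00] [-0.4 -0.1 -1.7] 0.176
```

View pics/w11o.png

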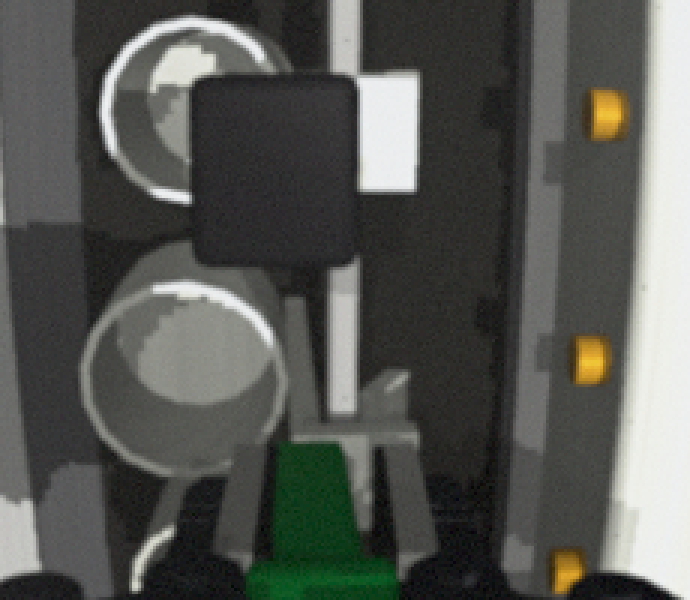

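```bash
python3 -m creep '[[1,0,0,-0.003,0,0,0],[1,0,0,-0.003,0,0,0],[1,0,0,0,0,0,0]]'; python3 -m creep '[[1,0,0,-0.0015,0,0,0],[1,0,0,0,0,0,0]]'
```

```text
time: 10.08
position: [0.6053, -0.0072, 0.2992]
tcp_rot: [-180.0, 0.1, 2.8]
ft_force: [-0.3, 0.3, -1.0]
opening: 0.174
time: 10.25
position: [0.6054, -0.0072, 0.299]
tcp_rot: [180.0, 0.0, 2.8]
ft_force: [-2.9, -0.2, 2.5]
opening: 0.173
```

```bash
python3 -m creep '[[0.4,0,0,0,0,0,0],[0.2,0,0,0,0,0,0],[0,0,0,0,0,0,0],[-0.2,0,0,0,0,0,0],[-0.4,0,0,0,0,0,0],[-0.4,0,0,0,0,0,0],[-0.4,0,0,0,0,0,0]]'
python3 - <<'E'
from h import *
st(); c=snap('wrist','w12'); 
s=snap('side','s12'); cv2.imwrite('pics/s12z.png',cv2.resize(s['pixels'][110:290,210:360,::-1],None,fx=3.3,fy=3.3,interpolation=cv2.INTER_CUBIC))
E
```

```text
time: 10.83
position: [0.6056, -0.0072, 0.2986]
tcp_rot: [180.0, -0.0, 2.8]
ft_force: [-0.6, -1.3, -0.5]
opening: 0.698
10.83 [ 0.6056 -0.0072  0.2986] [ 1.80e+02 -1.00e-02  2.76e+00] [-0.6 -1.3 -0.5] 0.698
```

View pics/w12.png

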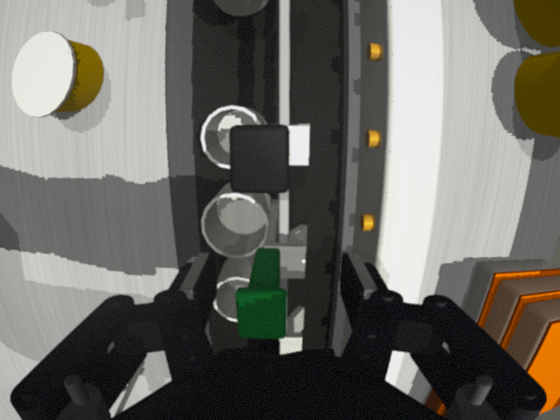

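View pics/s12z.png

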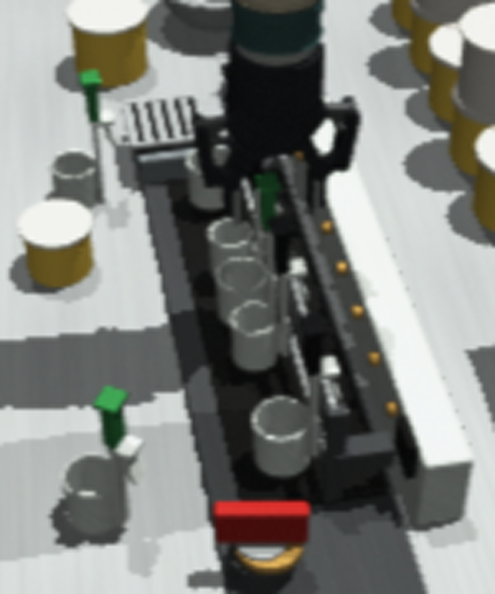

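```bash
python3 -m creep '[[-0.4,0,0,0.03,0,0,0],[-0.4,0,0,0.05,0,0,0],[-1,0,0,0.05,0,0,0],[-1,-0.03,0.04,0,0,0,0],[-1,-0.03,0.04,0,0,0,0],[-1,-0.03,0.04,0,0,0,0],[-1,-0.03,0.04,0,0,0,0],[-1,-0.03,0.04,0,0,0,0],[-1,-0.03,0.04,0,0,0,0],[-1,0,0.012,0,0,0,0],[-1,0,0,0,0,0,0],[-1,0,0,0,0,0,0]]'
python3 - <<'E'
from h import *
st(); x,t=look((.462,.205),0,'w13'); st()
E
```

```text
time: 11.93
position: [0.4618, 0.1947, 0.4027]
tcp_rot: [180.0, -0.1, 2.9]
ft_force: [0.6, 0.9, -0.1]
opening: 1.0
11.93 [0.4618 0.1947 0.4027] [ 1.7997e+02 -6.0000e-02  2.8500e+00] [ 0.6  0.9 -0.1] 1.0
origin [0.4349 0.2044] tab [0.4604 0.2059] yaw 3.5 cost 0.382
12.03 [0.4624 0.1937 0.4025] [ 1.7997e+02 -3.0000e-02  2.7100e+00] [ 0.2  0.2 -0. ] 1.0
```

View pics/w13.png

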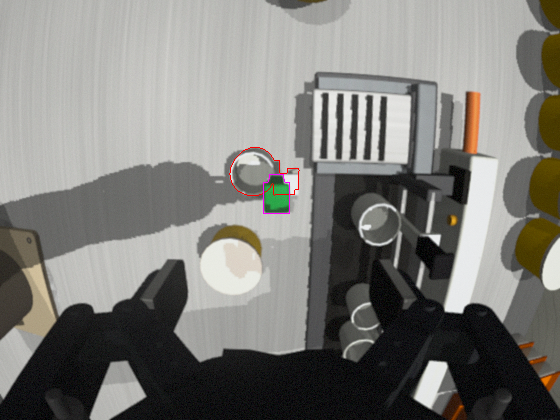

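```bash
python3 -m creep '[[-1,-0.002,0.008,0,0,0,0.15],[-1,0,0.007,-0.03,0,0,0],[-1,0,0,-0.05,0,0,0],[-1,0,0,-0.05,0,0,0],[-1,0,0,-0.024,0,0,0],[-1,0,0,0,0,0,0],[-1,0,0,0,0,0,0]]'
python3 - <<'E'
from h import *
st(); c=snap('wrist','w14')
E
```

```text
time: 12.62
position: [0.4599, 0.2057, 0.2783]
tcp_rot: [180.0, 0.2, 3.4]
ft_force: [1.3, 0.1, 1.0]
opening: 0.998
12.62 [0.4599 0.2057 0.2783] [1.7996e+02 1.7000e-01 3.3900e+00] [1.3 0.1 1. ] 0.998
```

View pics/w14.png

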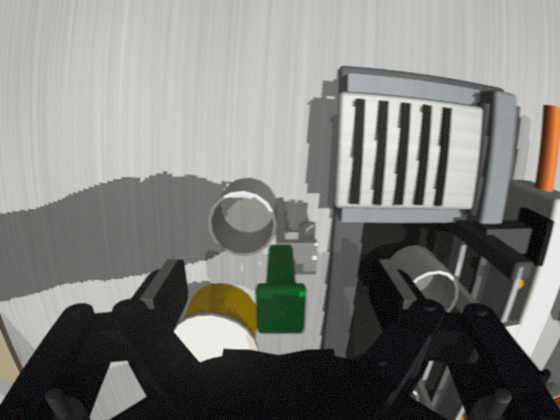

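```bash
python3 -m creep '[[1,0.0005,0,0.0015,0,0,0],[1,0,0,0,0,0,0],[1,0,0,0,0,0,0],[1,0,0,0,0,0,0],[1,0,0,0,0,0,0],[1,0,0,0,0,0,0],[1,0,0,0,0,0,0],[1,0,0,0,0,0,0],[1,0,0,0,0,0,0],[1,0,0,0,0,0,0],[1,0,0,0,0,0,0]]' 60
python3 - <<'E'
from h import *
st(); c=snap('wrist','w15')
E
```

```text
time: 13.58
position: [0.4608, 0.2065, 0.2811]
tcp_rot: [-180.0, -0.1, 3.5]
ft_force: [-0.9, -0.2, 4.8]
opening: 0.206
13.58 [0.4608 0.2065 0.2811] [-1.7998e+02 -7.0000e-02  3.4600e+00] [-0.9 -0.2  4.8] 0.206
```

View pics/w15.png

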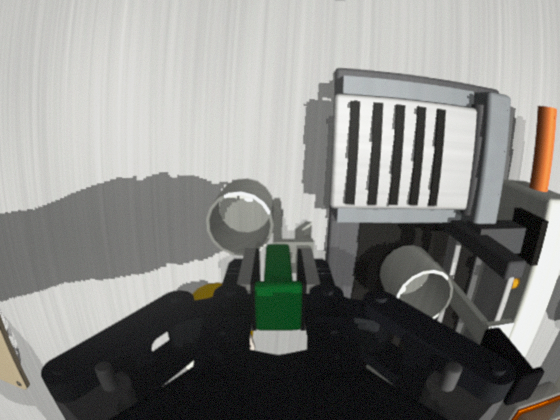

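```bash
python3 -m creep '[[0.3,0,0,0,0,0,0],[0,0,0,0,0,0,0],[0,0,0,-0.005,0,0,0],[0,0,0,-0.004,0,0,0],[0,0,0,0,0,0,0],[0,0,0,0,0,0,0]]' 40;  python3 -m creep '[[0.5,0,0,0,0,0,0],[1,0,0,0,0,0,0],[1,0,0,0,0,0,0],[1,0,0,0,0,0,0],[1,0,0,0,0,0,0],[1,0,0,0,0,0,0],[1,0,0,0,0,0,0]]'
python3 - <<'E'
from h import *
st(); c=snap('wrist','w16')
E
```

```text
time: 14.13
position: [0.46, 0.2063, 0.2725]
tcp_rot: [180.0, 0.1, 3.5]
ft_force: [-1.3, 0.0, -1.0]
opening: 0.501
time: 14.72
position: [0.4604, 0.2064, 0.2733]
tcp_rot: [-180.0, -0.0, 3.5]
ft_force: [-1.0, 0.4, 0.4]
opening: 0.175
14.72 [0.4604 0.2064 0.2733] [-180.     -0.      3.46] [-1.   0.4  0.4] 0.175
```

View pics/w16.png

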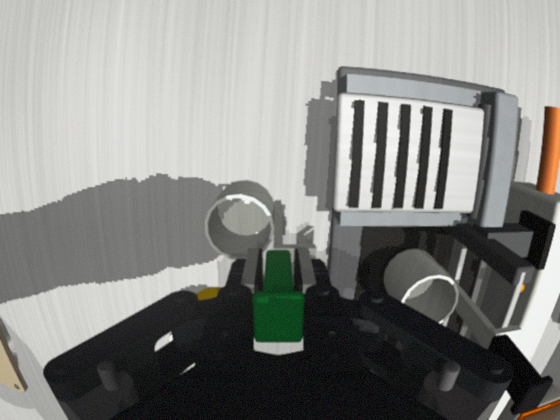

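```bash
python3 - <<'E'
import cv2
im=cv2.imread('pics/w16.png'); cv2.imwrite('pics/w16z.png',cv2.resize(im[220:360,220:340],None,fx=5,fy=4.2,interpolation=cv2.INTER_NEAREST))
E
```

```text
(no output)
```

View pics/w16z.png

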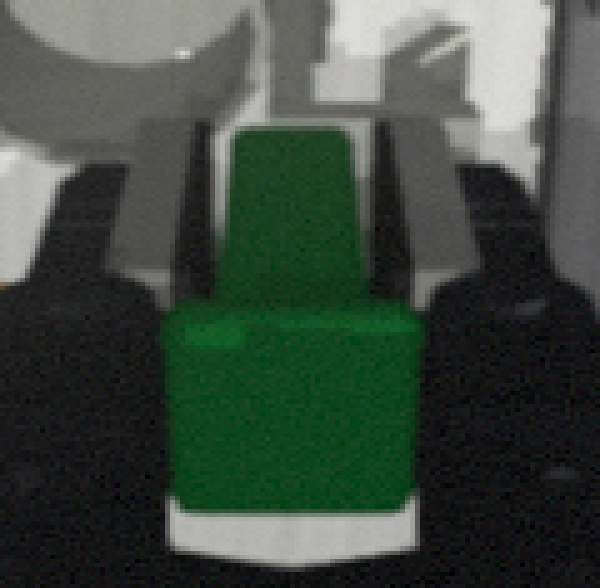

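```bash
python3 -m creep '[[1,0,0,0,0,0,0],[1,0,0,0,0,0,0],[1,0,0,0,0,0,0]]' 40; python3 -m creep '[[1,0,0,-0.001,0,0,0],[1,0,0,-0.001,0,0,0],[1,0,0,0,0,0,0],[1,0,0,0,0,0,0]]' 80
python3 - <<'E'
from h import *
st(); c=snap('wrist');im=c['pixels'][:,:,::-1]; cv2.imwrite('pics/w17z.png',cv2.resize(im[220:360,220:340],None,fx=5,fy=4.2,interpolation=cv2.INTER_NEAREST))
E
```

```text
time: 15.02
position: [0.4604, 0.2064, 0.2733]
tcp_rot: [-180.0, -0.0, 3.5]
ft_force: [0.0, -0.3, 0.9]
opening: 0.174
time: 15.35
position: [0.4612, 0.2067, 0.2732]
tcp_rot: [-179.9, -0.2, 3.5]
ft_force: [-1.1, -0.8, 7.3]
opening: 0.166
15.35 [0.4612 0.2067 0.2732] [-1.7994e+02 -1.6000e-01  3.4600e+00] [-1.1 -0.8  7.3] 0.166
```

View pics/w17z.png

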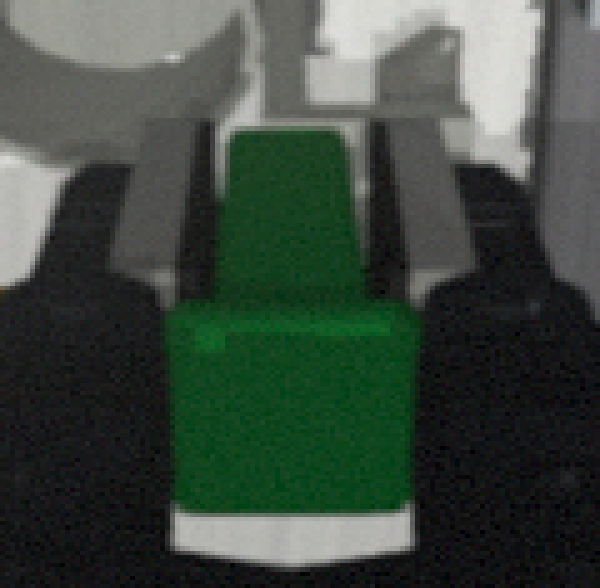

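```bash
python3 -m creep '[[1,0,0,0.012,0,0,0],[1,0,0,0.02,0,0,0],[1,0,0,0.04,0,0,0],[1,0,0,0.044,0,0,0],[1,0.02,-0.03,0,0,0,-0.16],[1,0.03,-0.04,0,0,0,0],[1,0.03,-0.04,0,0,0,0],[1,0.006,-0.014,0,0,0,0],[1,0,0,0,0,0,0],[1,0,0,0,0,0,0]]' 60
python3 - <<'E'
from h import *
st(); c=snap('wrist','w18'); im=c['pixels'][:,:,::-1].copy()
ys=np.linspace(-.2,.25,30)
for dx in (-.0025,.0025):
    uv=proj(c,'wrist',np.c_[barx(ys)+dx,ys,0*ys+.115]); cv2.polylines(im,[np.round(uv).astype(np.int32)],False,(0,0,255),1)
cv2.imwrite('pics/w18o.png',im)
E
```

```text
time: 16.23
position: [0.529, 0.1066, 0.3641]
tcp_rot: [-180.0, 0.1, 2.6]
ft_force: [-0.6, 0.2, -1.6]
opening: 0.166
16.23 [0.529  0.1066 0.3641] [-1.7996e+02  9.0000e-02  2.6200e+00] [-0.6  0.2 -1.6] 0.166
```

View pics/w18o.png

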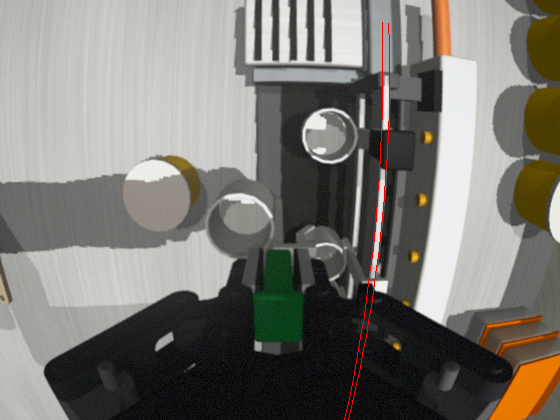

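```bash
python3 - <<'E'
from h import *
c=snap('wrist')
for uv in [(330,136),(323,254),(378,200),(383,160),(373,250)]: print(uv,onplane(c,'wrist',uv,.068).round(4),onplane(c,'wrist',uv,.115).round(4), round(barx(onplane(c,'wrist',uv,.115)[1]),4))
E
python3 -m creep '[[1,0.03,0,0,0,0,0],[1,0.03,0,0,0,0,0],[1,0.024,0,0,0,0,0],[1,0,0,-0.02,0,0,0],[1,0,0,-0.022,0,0,0],[1,0,0,0,0,0,0],[1,0,0,0,0,0,0]]'
python3 - <<'E'
from h import *
st(); c=snap('wrist','w19'); im=c['pixels'][:,:,::-1].copy()
cv2.imwrite('pics/w19z.png',cv2.resize(im[100:300,170:400],None,fx=3,fy=3,interpolation=cv2.INTER_NEAREST))
E
```

```text
(330, 136) [0.5683 0.1638 0.068 ] [0.5607 0.1666 0.115 ] 0.5999
(323, 254) [0.5713 0.0591 0.068 ] [0.5631 0.0804 0.115 ] 0.604
(378, 200) [0.6156 0.1118 0.068 ] [0.5996 0.1238 0.115 ] 0.6019
(383, 160) [0.6158 0.1471 0.068 ] [0.5998 0.1529 0.115 ] 0.6005
(373, 250) [0.6178 0.0643 0.068 ] [0.6014 0.0847 0.115 ] 0.6037
time: 16.92
position: [0.595, 0.1082, 0.3296]
tcp_rot: [-180.0, 0.2, 2.8]
ft_force: [0.0, -0.1, -1.3]
opening: 0.17
16.92 [0.595  0.1082 0.3296] [-179.99    0.23    2.81] [ 0.  -0.1 -1.3] 0.17
```

View pics/w19z.png

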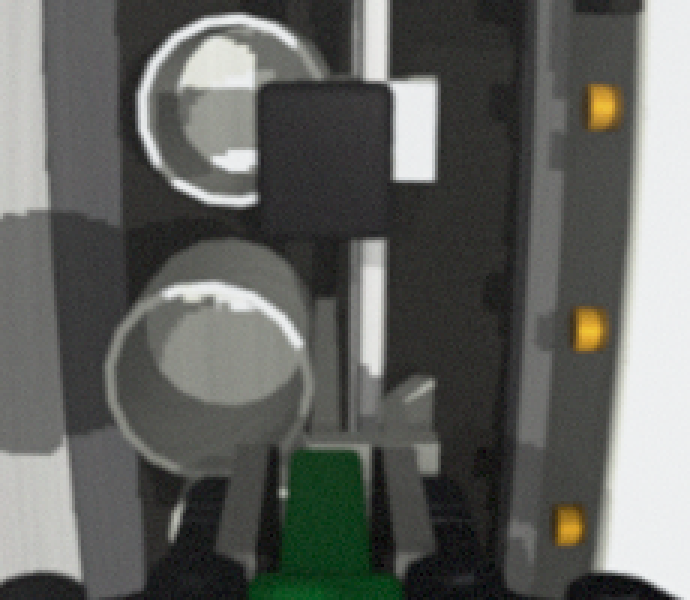

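```bash
python3 -m creep '[[1,0.0027,-0.001,0,0,0,0],[1,0,0,-0.008,0,0,0],[1,0,0,-0.008,0,0,0],[1,0,0,0,0,0,0],[1,0,0,0,0,0,0]]'
python3 - <<'E'
from h import *
st(); c=snap('wrist','w20'); im=c['pixels'][:,:,::-1].copy()
cv2.imwrite('pics/w20z.png',cv2.resize(im[100:300,170:400],None,fx=3,fy=3,interpolation=cv2.INTER_NEAREST))
E
```

```text
time: 17.38
position: [0.5984, 0.1063, 0.3175]
tcp_rot: [180.0, 0.0, 2.7]
ft_force: [-0.5, 0.2, -1.6]
opening: 0.164
17.38 [0.5984 0.1063 0.3175] [1.7999e+02 3.0000e-02 2.7200e+00] [-0.5  0.2 -1.6] 0.164
```

View pics/w20z.png

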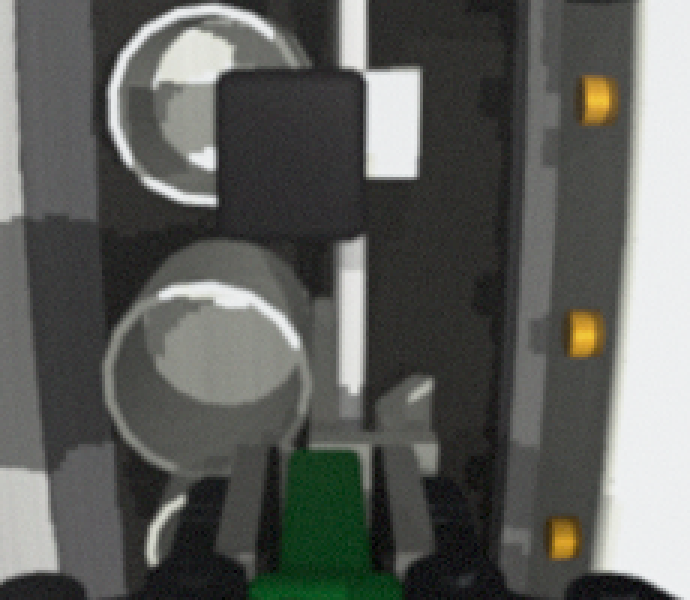

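```bash
python3 -m creep '[[1,-0.0013,0,0,0,0,0],[1,0,0,-0.006,0,0,0],[1,0,0,-0.006,0,0,0],[1,0,0,-0.006,0,0,0],[1,0,0,-0.004,0,0,0],[1,0,0,0,0,0,0],[1,0,0,0,0,0,0]]'
python3 - <<'E'
from h import *
st(); c=snap('wrist','w21'); im=c['pixels'][:,:,::-1].copy()
cv2.imwrite('pics/w21z.png',cv2.resize(im[100:300,170:400],None,fx=3,fy=3,interpolation=cv2.INTER_NEAREST))
E
```

```text
time: 18.02
position: [0.5974, 0.1064, 0.3]
tcp_rot: [-180.0, 0.0, 2.7]
ft_force: [-0.1, 0.7, -2.4]
opening: 0.171
18.02 [0.5974 0.1064 0.3   ] [-1.80e+02  4.00e-02  2.72e+00] [-0.1  0.7 -2.4] 0.171
```

View pics/w21z.png

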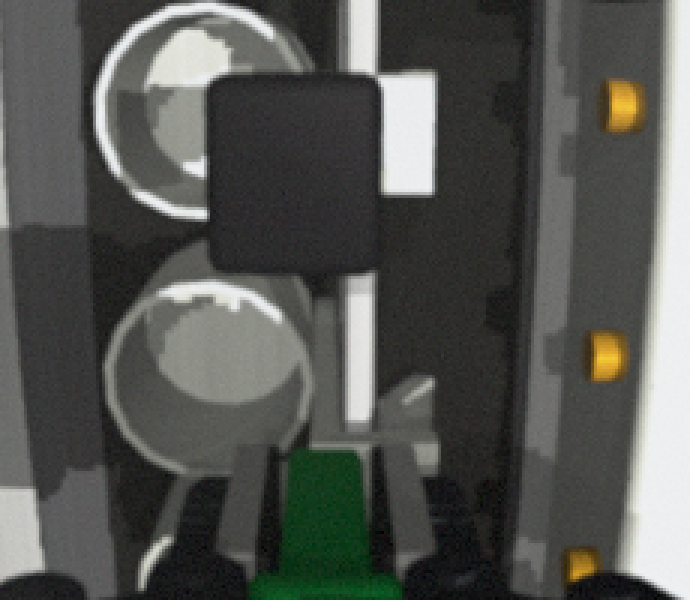

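Bar (345–375) sits between strap and lip; no force yet. Down to contact.

```bash
python3 -m creep '[[1,0,0,-0.003,0,0,0],[1,0,0,-0.002,0,0,0],[1,0,0,0,0,0,0]]'; python3 -m creep '[[1,0,0,-0.001,0,0,0],[1,0,0,0,0,0,0]]'
```

```text
time: 18.32
position: [0.5976, 0.1064, 0.2965]
tcp_rot: [-180.0, -0.0, 2.7]
ft_force: [0.1, -0.2, -1.1]
opening: 0.168
time: 18.48
position: [0.5977, 0.1064, 0.2964]
tcp_rot: [-180.0, -0.1, 2.7]
ft_force: [-0.1, 0.5, 2.6]
opening: 0.17
```

```bash
python3 -m creep '[[0.4,0,0,0,0,0,0],[0.2,0,0,0,0,0,0],[0,0,0,0,0,0,0],[-0.2,0,0,0,0,0,0],[-0.4,0,0,0,0,0,0],[-0.4,0,0,0,0,0,0],[-0.4,0,0,0.03,0,0,0],[-0.4,0,0,0.05,0,0,0],[-0.4,0,0,0.05,0,0,0],[-0.4,0,0,0,0,0,0],[-0.4,0,0,0,0,0,0]]'
python3 - <<'E'
from h import *
st(); c=snap('wrist','w22'); 
s=snap('side','s22'); cv2.imwrite('pics/s22z.png',cv2.resize(s['pixels'][110:290,210:360,::-1],None,fx=3.3,fy=3.3,interpolation=cv2.INTER_CUBIC))
for b in blobs(green(s)): print(b[0].round(1),b[1])
E
```

```text
time: 19.4
position: [0.5988, 0.1065, 0.4035]
tcp_rot: [-180.0, -0.4, 2.7]
ft_force: [-0.1, -0.0, -0.0]
opening: 0.703
19.4 [0.5988 0.1065 0.4035] [-179.99   -0.44    2.72] [-0.1 -0.  -0. ] 0.703
[283.8 143.8] 44
[290.8 167.5] 73
[222.6 239.3] 104
```

View pics/w22.png

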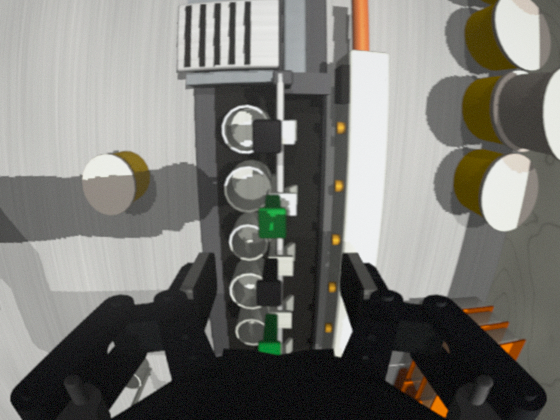

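View pics/s22z.png

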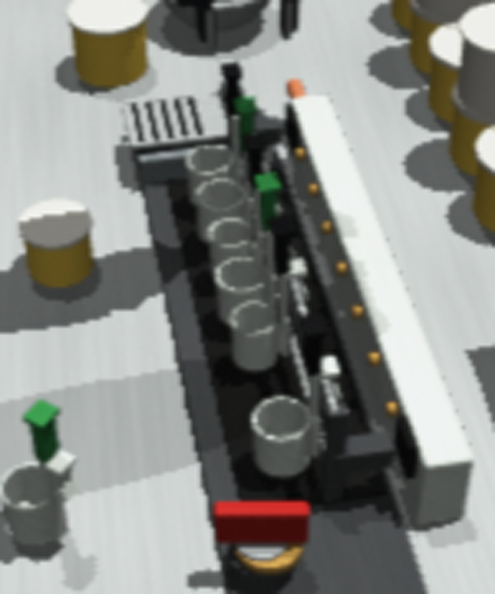

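```bash
python3 -m creep '[[-1,-0.03,-0.03,0,0,0,0],[-1,-0.03,-0.045,0,0,0,0],[-1,-0.03,-0.045,0,0,0,0],[-1,-0.03,-0.045,0,0,0,0],[-1,-0.03,-0.045,0,0,0,0],[-1,-0.03,-0.045,0,0,0,0],[-1,-0.02,-0.045,0,0,0,0],[-1,-0.01,-0.045,0,0,0,0],[-1,0,-0.045,0,0,0,0],[-1,0,-0.02,0,0,0,0],[-1,0,0,0,0,0,0],[-1,0,0,0,0,0,0]]'
python3 - <<'E'
from h import *
st(); s=snap('side'); b=max(blobs(green(s)),key=lambda b:b[0][1]); g=onplane(s,'side',b[0],.125); print(g)
x,t=look(g[:2],0,'w23')
E
```

```text
time: 20.5
position: [0.4331, -0.2153, 0.3977]
tcp_rot: [-179.8, 0.2, 2.6]
ft_force: [0.4, -0.6, -0.1]
opening: 1.0
20.5 [ 0.4331 -0.2153  0.3977] [-179.83    0.18    2.6 ] [ 0.4 -0.6 -0.1] 1.0
[ 0.40492523 -0.22380131  0.125     ]
origin [ 0.3823 -0.2073] tab [ 0.4023 -0.2231] yaw -38.4 cost 0.459
```

View pics/w23.png

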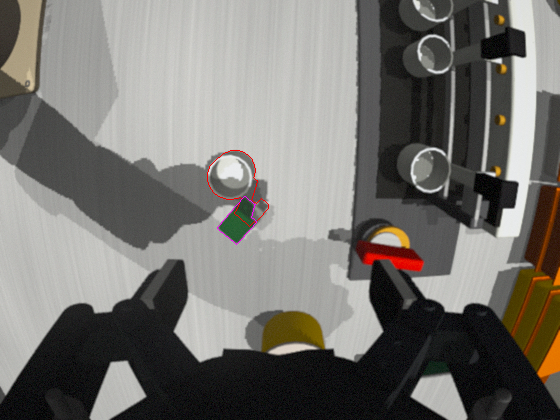

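```bash
python3 -m creep '[[-1,-0.004,-0.001,0,0,0,-0.895],[-1,-0.004,-0.001,0,0,0,-0.895],[-1,-0.004,-0.001,0,0,0,-0.895],[-1,-0.004,-0.001,0,0,0,-0.895],[-1,-0.004,-0.001,-0.005,0,0,-0.895],[-1,-0.004,-0.001,-0.005,0,0,-0.895],[-1,-0.004,-0.001,-0.005,0,0,-0.895],[-1,-0.004,-0.001,-0.005,0,0,-0.895],[-1,-0.004,-0.001,-0.005,0,0,-0.895],[-1,-0.003,-0.001,-0.005,0,0,-0.895],[-1,0,0,0,0,0,0],[-1,0,0,0,0,0,0]]'
python3 - <<'E'
from h import *
st(); x,t=look((.4023,-.2231),-.67,'w24')
E
```

```text
time: 21.65
position: [0.4027, -0.2218, 0.3753]
tcp_rot: [-180.0, 0.1, -38.1]
ft_force: [-0.4, -0.1, 0.6]
opening: 1.005
21.65 [ 0.4027 -0.2218  0.3753] [-1.7999e+02  6.0000e-02 -3.8110e+01] [-0.4 -0.1  0.6] 1.005
origin [ 0.3823 -0.2082] tab [ 0.4026 -0.2236] yaw -37.2 cost 0.317
```

View pics/w24.png

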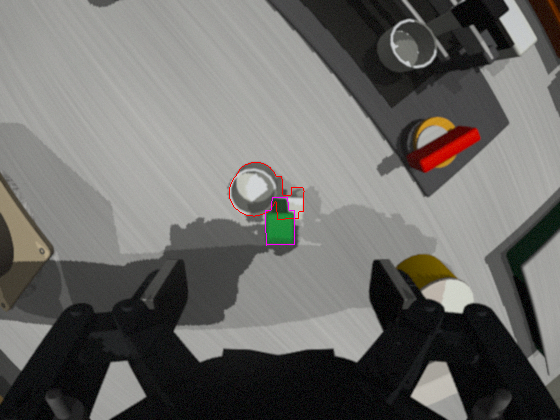

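```bash
python3 -m creep '[[-1,0,-0.002,-0.02,0,0,0.09],[-1,0,0,-0.04,0,0,0],[-1,0,0,-0.04,0,0,0],[-1,0,0,-0.027,0,0,0],[-1,0,0,0,0,0,0],[-1,0,0,0,0,0,0],[0,0,0,0,0,0,0],[0,0,0,0,0,0,0],[0.5,0,0,0,0,0,0],[0.5,0,0,0,0,0,0]]' 40; python3 -m creep '[[1,0,0,0,0,0,0],[1,0,0,0,0,0,0],[1,0,0,0,0,0,0],[1,0,0,0,0,0,0],[1,0,0,0,0,0,0],[1,0,0,0,0,0,0]]' 40
python3 - <<'E'
from h import *
st(); c=snap('wrist');im=c['pixels'][:,:,::-1]; cv2.imwrite('pics/w25z.png',cv2.resize(im[180:360,180:380],None,fx=3.6,fy=3.2,interpolation=cv2.INTER_NEAREST))
E
```

```text
time: 22.58
position: [0.4034, -0.225, 0.2755]
tcp_rot: [-180.0, -0.2, -37.9]
ft_force: [-0.2, -0.2, 0.5]
opening: 0.456
time: 23.08
position: [0.4031, -0.2248, 0.2747]
tcp_rot: [-180.0, -0.1, -37.9]
ft_force: [-0.3, -0.7, 5.4]
opening: 0.175
23.08 [ 0.4031 -0.2248  0.2747] [-1.800e+02 -8.000e-02 -3.789e+01] [-0.3 -0.7  5.4] 0.175
```

View pics/w25z.png

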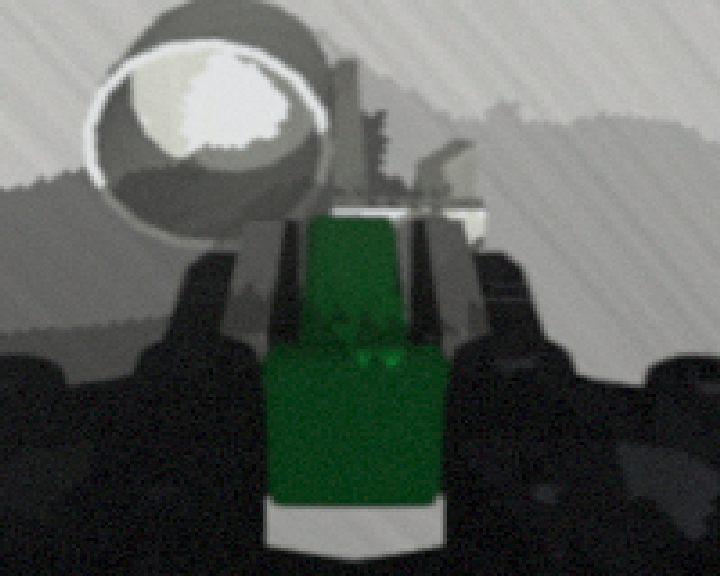

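```bash
python3 -m creep '[[1,0,0,0.012,0,0,0],[1,0,0,0.03,0,0,0],[1,0,0,0.04,0,0,0],[1,0,0,0.03,0,0,0.4],[1,0.01,0.01,0,0,0,0.886],[1,0.018,0.015,0,0,0,0.886],[1,0.018,0.015,0,0,0,0.886],[1,0.018,0.015,0,0,0,0.886],[1,0.018,0.015,0,0,0,0.886],[1,0.018,0.015,0,0,0,0.886],[1,0.018,0.015,0,0,0,0.886],[1,0.018,0.015,0,0,0,0.886],[1,0.012,0.01,0,0,0,0.886],[1,0.008,0.006,0,0,0,0.486],[1,0,0,0,0,0,0],[1,0,0,0,0,0,0]]' 60
python3 - <<'E'
from h import *
st(); c=snap('wrist','w26'); im=c['pixels'][:,:,::-1].copy()
ys=np.linspace(-.23,.2,30)
for dx in (-.0025,.0025):
    uv=proj(c,'wrist',np.c_[barx(ys)+dx,ys,0*ys+.115]); cv2.polylines(im,[np.round(uv).astype(np.int32)],False,(0,0,255),1)
cv2.imwrite('pics/w26o.png',im)
E
```

```text
time: 24.47
position: [0.5273, -0.1195, 0.3632]
tcp_rot: [-180.0, 0.1, 2.7]
ft_force: [-0.2, -0.8, -1.4]
opening: 0.172
24.47 [ 0.5273 -0.1195  0.3632] [-1.7998e+02  9.0000e-02  2.7100e+00] [-0.2 -0.8 -1.4] 0.172
```

View pics/w26o.png

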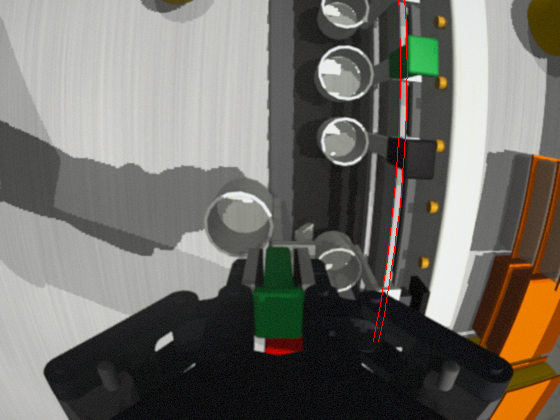

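```bash
python3 - <<'E'
from h import *
c=snap('wrist')
for uv,z in [((343,141),.068),((338,268),.068),((391,299),.12),((344,73),.068),((242,224),.1365),((388,250),.115),((396,200),.115)]: 
    p=onplane(c,'wrist',uv,z); print(uv,p.round(4), round(barx(p[1]),4))
E
```

```text
(343, 141) [ 0.5778 -0.0666  0.068 ] 0.6109
(338, 268) [ 0.5851 -0.1814  0.068 ] 0.6163
(391, 299) [ 0.6208 -0.1828  0.12  ] 0.6164
(344, 73) [ 0.575  -0.0103  0.068 ] 0.6082
(242, 224) [ 0.5037 -0.1178  0.1365] 0.6133
(388, 250) [ 0.6118 -0.1418  0.115 ] 0.6145
(396, 200) [ 0.6118 -0.1023  0.115 ] 0.6126
```

```bash
python3 -m creep '[[1,0.03,-0.004,0,0,0,0],[1,0.04,-0.0035,0,0,0,0],[1,0.03,0,0,0,0,0],[1,0,0,-0.02,0,0,0],[1,0,0,-0.022,0,0,0],[1,0,0,0,0,0,0],[1,0,0,0,0,0,0]]'
python3 - <<'E'
from h import *
st(); c=snap('wrist','w27'); im=c['pixels'][:,:,::-1].copy()
cv2.imwrite('pics/w27z.png',cv2.resize(im[100:300,170:400],None,fx=3,fy=3,interpolation=cv2.INTER_NEAREST))
E
```

```text
time: 25.15
position: [0.6064, -0.126, 0.3288]
tcp_rot: [-179.9, 0.2, 2.7]
ft_force: [0.1, 0.1, -0.7]
opening: 0.169
25.15 [ 0.6064 -0.126   0.3288] [-179.93    0.21    2.65] [ 0.1  0.1 -0.7] 0.169
```

View pics/w27z.png

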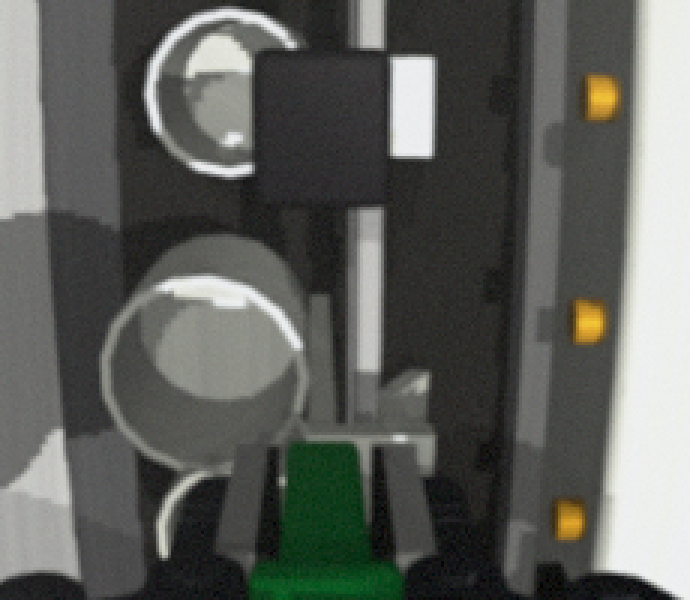

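```bash
python3 -m creep '[[1,0.0022,0.001,0,0,0,0],[1,0,0,-0.008,0,0,0],[1,0,0,-0.008,0,0,0],[1,0,0,0,0,0,0],[1,0,0,0,0,0,0]]'
python3 - <<'E'
from h import *
st(); c=snap('wrist','w28'); im=c['pixels'][:,:,::-1].copy()
cv2.imwrite('pics/w28z.png',cv2.resize(im[100:300,170:400],None,fx=3,fy=3,interpolation=cv2.INTER_NEAREST))
E
```

```text
time: 25.62
position: [0.6091, -0.1248, 0.3167]
tcp_rot: [-180.0, 0.0, 2.7]
ft_force: [-0.0, 0.1, -1.5]
opening: 0.168
25.62 [ 0.6091 -0.1248  0.3167] [-1.7997e+02  3.0000e-02  2.7200e+00] [-0.   0.1 -1.5] 0.168
```

View pics/w28z.png

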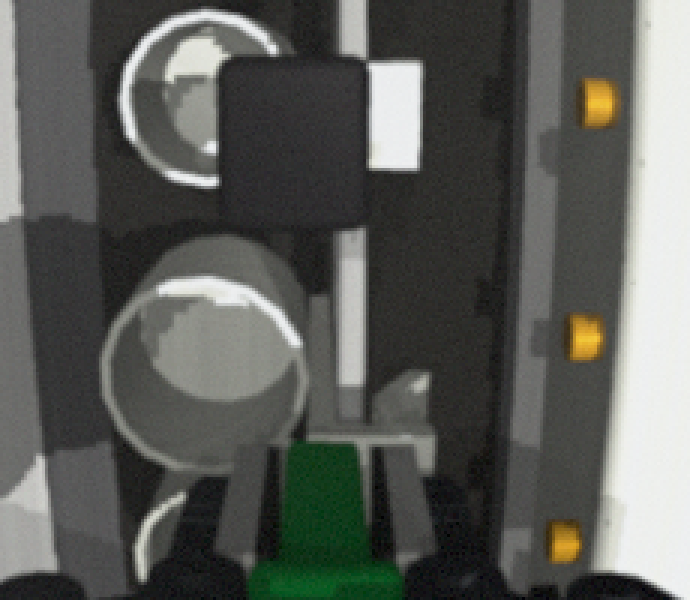

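```bash
python3 -m creep '[[1,-0.0008,0,0,0,0,0],[1,0,0,-0.006,0,0,0],[1,0,0,-0.006,0,0,0],[1,0,0,-0.006,0,0,0],[1,0,0,0,0,0,0]]';python3 -m creep '[[1,0,0,-0.003,0,0,0],[1,0,0,-0.001,0,0,0],[1,0,0,0,0,0,0]]'; python3 -m creep '[[1,0,0,-0.001,0,0,0],[1,0,0,0,0,0,0]]'
python3 - <<'E'
from h import *
st(); c=snap('wrist','w29'); im=c['pixels'][:,:,::-1].copy()
cv2.imwrite('pics/w29z.png',cv2.resize(im[100:300,170:400],None,fx=3,fy=3,interpolation=cv2.INTER_NEAREST))
E
```

```text
time: 26.08
position: [0.6081, -0.1248, 0.3012]
tcp_rot: [-179.9, 0.1, 2.7]
ft_force: [-1.1, 0.2, -2.3]
opening: 0.17
time: 26.33
position: [0.6086, -0.1249, 0.2994]
tcp_rot: [-180.0, 0.0, 2.7]
ft_force: [-0.6, -0.7, -1.9]
opening: 0.174
time: 26.5
position: [0.6087, -0.125, 0.2989]
tcp_rot: [180.0, -0.0, 2.7]
ft_force: [-0.4, -0.0, -2.1]
opening: 0.17
26.5 [ 0.6087 -0.125   0.2989] [ 1.80e+02 -1.00e-02  2.72e+00] [-0.4 -0.  -2.1] 0.17
```

View pics/w29z.png

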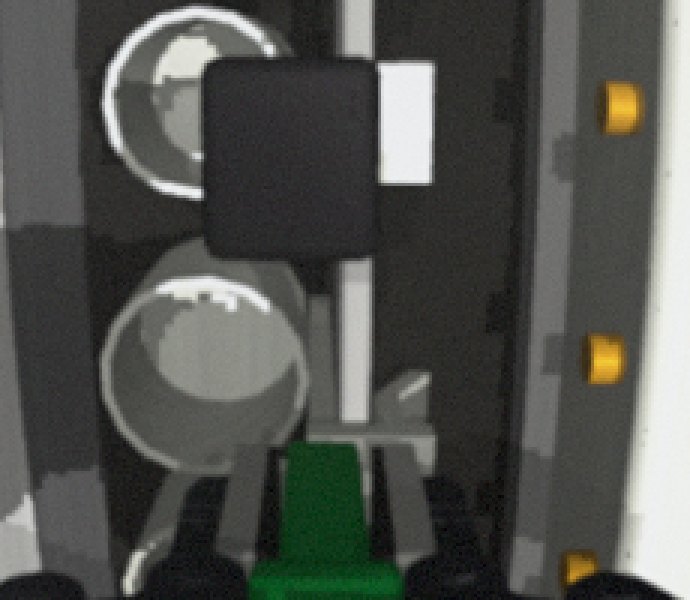

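```bash
python3 -m creep '[[1,0,0,-0.0015,0,0,0],[1,0,0,0,0,0,0]]'; python3 -m creep '[[1,0,0,-0.001,0,0,0],[1,0,0,0,0,0,0]]'
```

```text
time: 26.72
position: [0.6088, -0.125, 0.2979]
tcp_rot: [180.0, -0.0, 2.7]
ft_force: [-0.5, 0.0, -0.2]
opening: 0.169
time: 26.88
position: [0.6089, -0.1251, 0.2979]
tcp_rot: [180.0, -0.1, 2.7]
ft_force: [-0.5, 0.4, 4.3]
opening: 0.173
```

Contact; release and rise, then look.

```bash
python3 -m creep '[[0.4,0,0,0,0,0,0],[0.2,0,0,0,0,0,0],[0,0,0,0,0,0,0],[-0.2,0,0,0,0,0,0],[-0.4,0,0,0,0,0,0],[-0.4,0,0,0,0,0,0],[-0.4,0,0,0.03,0,0,0],[-0.4,0,0,0.05,0,0,0],[-0.4,-0.02,0.04,0.05,0,0,0],[-0.4,-0.02,0.04,0.02,0,0,0],[-0.4,0,0.04,0.02,0,0,0],[-0.4,0,0.02,0.02,0,0,0],[-0.4,0,0,0,0,0,0],[-0.4,0,0,0,0,0,0]]'
python3 - <<'E'
from h import *
st(); c=snap('wrist','w30'); 
s=snap('side','s30'); cv2.imwrite('pics/s30z.png',cv2.resize(s['pixels'][110:290,210:360,::-1],None,fx=3.3,fy=3.3,interpolation=cv2.INTER_CUBIC))
E
```

```text
time: 28.05
position: [0.5805, -0.0194, 0.4411]
tcp_rot: [179.9, -0.2, 2.8]
ft_force: [0.7, -0.1, -0.2]
opening: 0.702
28.05 [ 0.5805 -0.0194  0.4411] [ 1.7994e+02 -1.6000e-01  2.8300e+00] [ 0.7 -0.1 -0.2] 0.702
```

View pics/w30.png

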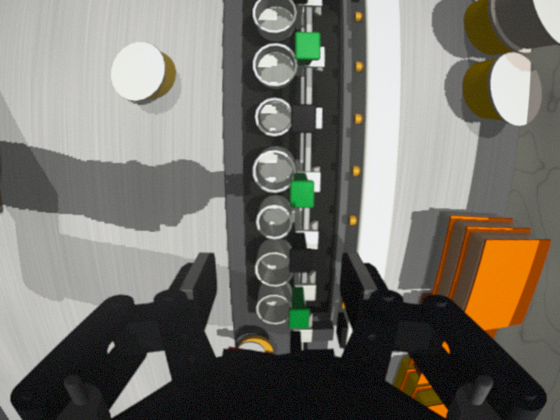

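View pics/s30z.png

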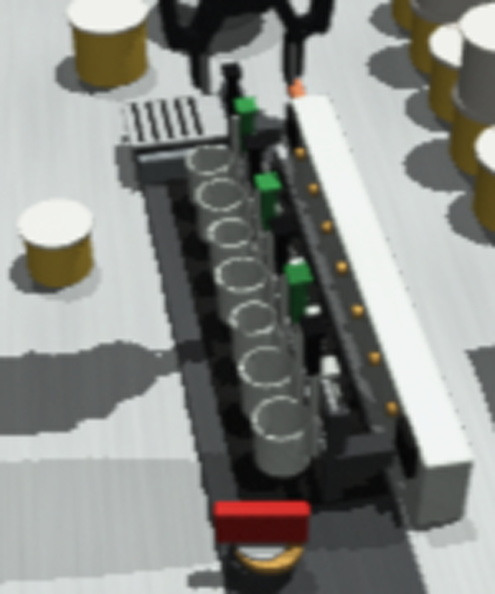

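```bash
python3 -m creep '[[-0.4,0,-0.03,0,0,0,1],[-0.4,0,-0.045,0,0,0,1],[-0.4,0,-0.045,0,0,0,1],[-0.4,0,-0.045,0,0,0,1],[-0.4,0,-0.045,0,0,0,1],[-0.4,-0.004,-0.045,0,0,0,1],[-0.4,-0.008,-0.04,-0.01,0,0,1],[-0.4,-0.01,-0.03,-0.02,0,0,1],[-0.4,-0.008,-0.01,-0.02,0,0,1],[-0.4,0,0,0,0,0,1],[-0.4,0,0,0,0,0,1],[-0.4,0,0,0,0,0,1],[-0.4,0,0,0,0,0,1],[-0.4,0,0,0,0,0,1],[-0.4,0,0,0,0,0,1],[-0.4,0,0,0,0,0,1],[-0.4,0,0,0,0,0,1],[-0.4,0,0,0,0,0,0],[-0.4,0,0,0,0,0,0]]'
python3 - <<'E'
from h import *
st(); print(np.round(env.sense()['joint_pos'],1)); c=snap('wrist','w31'); im=c['pixels']
h=cv2.cvtColor(im,cv2.COLOR_RGB2HSV); m=((h[...,0]<6)|(h[...,0]>174))&(h[...,1]>150)&(h[...,2]>60)
for b in blobs(m,30): 
    ys,xs=np.nonzero(b[3]); P=np.array([onplane(c,'wrist',(u,v),.08)[:2] for u,v in zip(xs,ys)])
    (cx,cy),(w,hh),a=cv2.minAreaRect((P*1000).astype(np.float32)); print(b[0].round(),b[1],round(cx,1),round(cy,1),round(w,1),round(hh,1),round(a,1))
E
```

```text
time: 29.73
position: [0.5555, -0.289, 0.3983]
tcp_rot: [-179.9, -0.0, 80.4]
ft_force: [0.9, -0.1, -0.3]
opening: 0.696
29.73 [ 0.5555 -0.289   0.3983] [-1.7986e+02 -5.0000e-02  8.0440e+01] [ 0.9 -0.1 -0.3] 0.696
[-33.4  16.2  -1.8  72.1  -0.  -23.8]
[286. 189.] 1040 553.4 -280.4 13.5 69.7 82.2
```

View pics/w31.png

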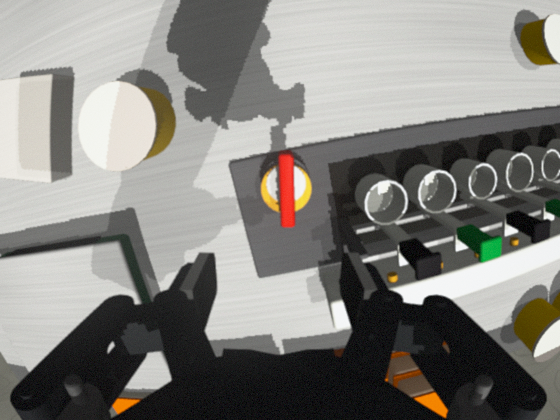

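```bash
python3 -m creep '[[-0.4,-0.0026,0.0107,-0.02,0,0,0.39],[-0.4,0,0,-0.04,0,0,0],[-0.4,0,0,-0.04,0,0,0],[-0.4,0,0,-0.02,0,0,0],[-0.4,0,0,0,0,0,0],[-0.4,0,0,0,0,0,0]]'
python3 - <<'E'
from h import *
st(); c=snap('wrist','w32'); im=c['pixels']
h=cv2.cvtColor(im,cv2.COLOR_RGB2HSV); m=((h[...,0]<6)|(h[...,0]>174))&(h[...,1]>150)&(h[...,2]>60)
for b in blobs(m,30): 
    ys,xs=np.nonzero(b[3]); P=np.array([onplane(c,'wrist',(u,v),.08)[:2] for u,v in zip(xs,ys)])
    (cx,cy),(w,hh),a=cv2.minAreaRect((P*1000).astype(np.float32)); print(b[0].round(),b[1],round(cx,1),round(cy,1),round(w,1),round(hh,1),round(a,1))
E
```

```text
time: 30.28
position: [0.5535, -0.2795, 0.3027]
tcp_rot: [-179.8, -0.1, 82.4]
ft_force: [0.4, -0.1, 0.3]
opening: 0.704
30.28 [ 0.5535 -0.2795  0.3027] [-1.7983e+02 -7.0000e-02  8.2360e+01] [ 0.4 -0.1  0.3] 0.704
[276. 226.] 2170 552.4 -280.2 13.2 73.0 82.8
```

View pics/w32.png

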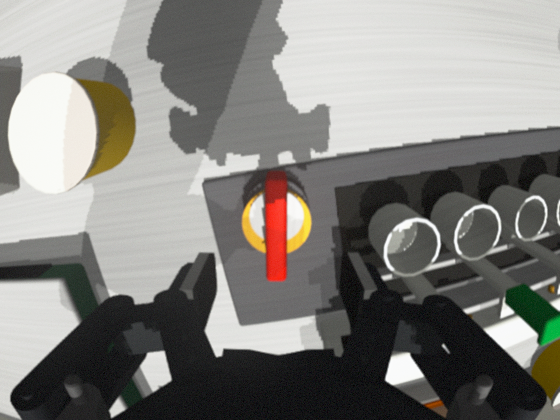

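```bash
python3 -m creep '[[-0.4,0,-0.0005,-0.03,0,0,0],[-0.4,0,0,-0.03,0,0,0],[-0.4,0,0,-0.03,0,0,0],[-0.4,0,0,-0.01,0,0,0],[-0.4,0,0,0,0,0,0],[0.3,0,0,0,0,0,0],[0.5,0,0,0,0,0,0],[1,0,0,0,0,0,0],[1,0,0,0,0,0,0],[1,0,0,0,0,0,0],[1,0,0,0,0,0,0],[1,0,0,0,0,0,0],[1,0,0,0,0,0,0],[1,0,0,0,0,0,0]]' 80
python3 - <<'E'
from h import *
st(); print(env.sense()['ft_torque']); c=snap('wrist','w33')
E
```

```text
time: 31.5
position: [0.555, -0.2804, 0.226]
tcp_rot: [179.8, 0.1, 82.4]
ft_force: [-1.3, 0.5, 5.9]
opening: 0.15
31.5 [ 0.555  -0.2804  0.226 ] [1.7982e+02 7.0000e-02 8.2430e+01] [-1.3  0.5  5.9] 0.15
[ 0.13236588  0.10724609 -0.04355974]
```

View pics/w33.png

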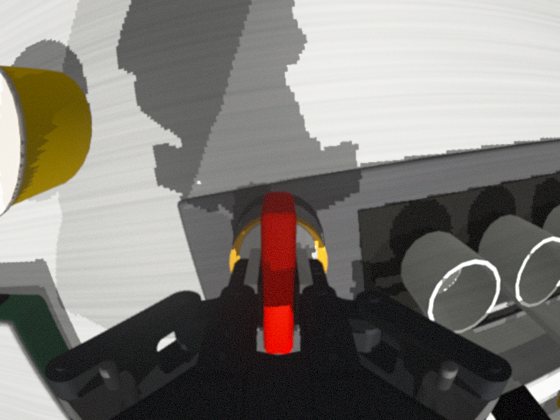

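```bash
python3 -m creep '[[1,0,0,0,0,0,-0.4],[1,0,0,0,0,0,-0.8],[1,0,0,0,0,0,-0.8],[1,0,0,0,0,0,-0.8],[1,0,0,0,0,0,-0.8],[1,0,0,0,0,0,-0.8],[1,0,0,0,0,0,-0.8],[1,0,0,0,0,0,-0.8],[1,0,0,0,0,0,-0.8],[1,0,0,0,0,0,0]]'
python3 - <<'E'
from h import *
st(); print(env.sense()['ft_torque']); c=snap('wrist','w34')
E
```

```text
time: 32.38
position: [0.5549, -0.2806, 0.226]
tcp_rot: [179.8, 0.0, 51.2]
ft_force: [-1.2, 0.6, 5.5]
opening: 0.148
32.38 [ 0.5549 -0.2806  0.226 ] [1.798e+02 3.000e-02 5.116e+01] [-1.2  0.6  5.5] 0.148
[-0.00552179  0.21970439  0.01944478]
```

View pics/w34.png

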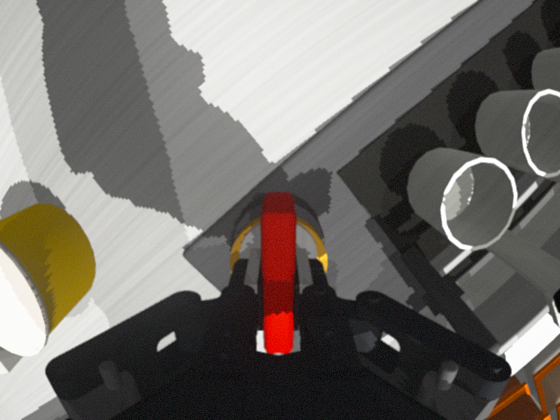

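```bash
python3 -m creep '[[1,0,0,0,0,0,-0.8],[1,0,0,0,0,0,-0.8],[1,0,0,0,0,0,-0.8],[1,0,0,0,0,0,-0.8],[1,0,0,0,0,0,-0.8],[1,0,0,0,0,0,-0.8],[1,0,0,0,0,0,-0.8],[1,0,0,0,0,0,-0.8],[1,0,0,0,0,0,-0.8],[1,0,0,0,0,0,-0.8],[1,0,0,0,0,0,-0.8],[1,0,0,0,0,0,-0.8],[1,0,0,0,0,0,-0.6],[1,0,0,0,0,0,0],[1,0,0,0,0,0,0]]'
python3 -c "
from h import *
st(); print(env.sense()['ft_torque'])"
```

```text
time: 33.68
position: [0.5546, -0.2808, 0.2261]
tcp_rot: [179.8, -0.1, 4.5]
ft_force: [-2.3, -0.8, 6.4]
opening: 0.142
33.68 [ 0.5546 -0.2808  0.2261] [ 1.7981e+02 -7.0000e-02  4.4900e+00] [-2.3 -0.8  6.4] 0.142
[-0.16218795  0.52274519  0.01194468]
```

```bash
for i in 1; do python3 -m creep '[[1,0,0,0,0,0,-0.4],[1,0,0,0,0,0,-0.3],[1,0,0,0,0,0,0]]'; python3 -c "
from h import *
print(env.sense()['ft_torque'])"; python3 -m creep '[[1,0,0,0,0,0,-0.4],[1,0,0,0,0,0,0],[1,0,0,0,0,0,0]]'; python3 -c "
from h import *
print(env.sense()['ft_torque'])"; done
```

```text
time: 33.93
position: [0.5546, -0.2807, 0.226]
tcp_rot: [179.8, -0.1, 1.4]
ft_force: [-2.0, -2.1, 6.6]
opening: 0.153
[-0.23573086  0.56545856  0.99116623]
time: 34.18
position: [0.5546, -0.2806, 0.2261]
tcp_rot: [179.8, -0.1, -0.2]
ft_force: [-2.6, -1.6, 7.2]
opening: 0.147
[-0.28096181  0.66194679  1.85072504]
```

```bash
python3 -m creep '[[1,0,0,0,0,0,0.25],[1,0,0,0,0,0,0],[0.5,0,0,0,0,0,0],[0.2,0,0,0,0,0,0],[0,0,0,0,0,0,0],[-0.4,0,0,0,0,0,0],[-0.4,0,0,0,0,0,0],[-0.4,0,0,0.03,0,0,0],[-0.4,0,0,0.05,0,0,0],[-0.4,0,0,0.05,0,0,0],[-0.4,0,0,0.05,0,0,0],[-0.4,0,0,0.04,0,0,0],[-0.4,0,0,0,0,0,0],[-0.4,0,0,0,0,0,0]]'
python3 - <<'E'
from h import *
st(); c=snap('wrist','w35'); im=c['pixels']
h=cv2.cvtColor(im,cv2.COLOR_RGB2HSV); m=((h[...,0]<6)|(h[...,0]>174))&(h[...,1]>150)&(h[...,2]>60)
for b in blobs(m,30): 
    ys,xs=np.nonzero(b[3]); P=np.array([onplane(c,'wrist',(u,v),.08)[:2] for u,v in zip(xs,ys)])
    (cx,cy),(w,hh),a=cv2.minAreaRect((P*1000).astype(np.float32)); print(b[0].round(),b[1],round(cx,1),round(cy,1),round(w,1),round(hh,1),round(a,1))
E
```

```text
time: 35.35
position: [0.555, -0.2804, 0.4031]
tcp_rot: [179.8, -0.3, 0.6]
ft_force: [-0.6, 0.0, -0.4]
opening: 0.703
35.35 [ 0.555  -0.2804  0.4031] [179.8   -0.3    0.61] [-0.6  0.  -0.4] 0.703
[275. 187.] 1014 554.3 -277.4 13.8 70.6 1.9
```

View pics/w35.png

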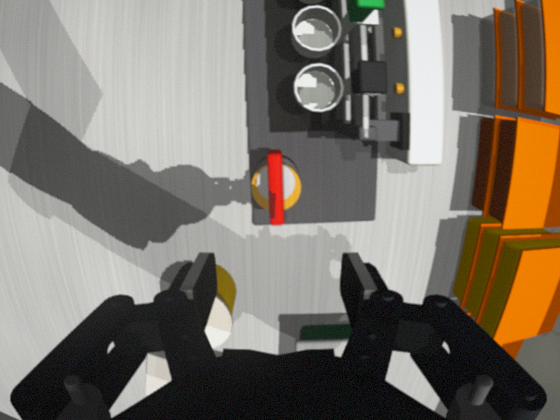

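```bash
python3 -m creep '[[-0.4,0,0.03,0.01,0,0,0.3],[1,0,0.05,0.01,0,0,0.15],[1,-0.01,0.05,0,0,0,0],[1,-0.01,0.05,0,0,0,0],[1,-0.01,0.05,0,0,0,0],[1,-0.01,0.05,0,0,0,0],[1,-0.01,0.05,0,0,0,0],[1,0,0.05,0,0,0,0],[1,0,0.05,0,0,0,0],[1,0,0.05,0,0,0,0],[1,0,0.05,0,0,0,0],[1,0,0.05,0,0,0,0],[1,0,0.04,0,0,0,0],[1,0,0.03,0,0,0,0],[1,0,0,0,0,0,0],[1,0,0,0,0,0,0]]'
python3 - <<'E'
from h import *
st(); c=snap('wrist','w36'); print([(d['xyz'],d['p']) for d in boxes_of('wrist','pedal_pad')])
m=cut_out('wrist','pedal_pad')
for d in m[:2]:
    ys,xs=np.nonzero(d['mask']); P=np.array([onplane(c,'wrist',(u,v),.05)[:2] for u,v in zip(xs,ys)]); print(d['p'],len(xs),cv2.minAreaRect((P*1000).astype(np.float32)))
E
```

```text
time: 36.73
position: [0.5133, 0.241, 0.4133]
tcp_rot: [179.9, 0.3, 2.8]
ft_force: [0.6, 0.4, 0.4]
opening: 0.003
36.73 [0.5133 0.241  0.4133] [179.91   0.26   2.82] [0.6 0.4 0.4] 0.003
[([0.5446, 0.2606, 0.0537], 0.98)]
0.68 7066 ((546.84521484375, 259.1548767089844), (108.4053726196289, 78.67963409423828), 3.777679920196533)
```

View pics/w36.png

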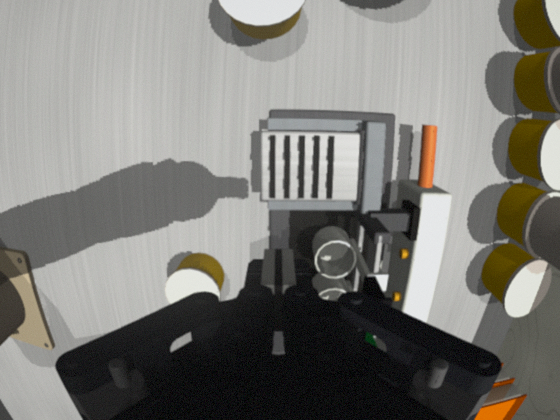

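```bash
python3 - <<'E'
from h import *
c=snap('wrist')
for uv in [(261,131),(360,133),(263,201),(359,201),(262,166)]: print(uv,onplane(c,'wrist',uv,.05).round(4))
E
```

```text
(261, 131) [0.4935 0.2922 0.05  ]
(360, 133) [0.596  0.2965 0.05  ]
(263, 201) [0.4983 0.2182 0.05  ]
(359, 201) [0.6022 0.2232 0.05  ]
(262, 166) [0.4959 0.2558 0.05  ]
```

```bash
python3 -m creep '[[1,0,0.0192,-0.02,0,0,0],[1,0,0,-0.05,0,0,0],[1,0,0,-0.05,0,0,0],[1,0,0,-0.05,0,0,0],[1,0,0,-0.04,0,0,0],[1,0,0,-0.01,0,0,0],[1,0,0,0,0,0,0],[1,0,0,0,0,0,0]]'
python3 - <<'E'
from h import *
st(); snap('side','s37'); snap('wrist','w37')
E
```

```text
time: 37.6
position: [0.5148, 0.2549, 0.2409]
tcp_rot: [-180.0, -0.0, 2.6]
ft_force: [0.8, 0.7, 1.0]
opening: 0.004
37.6 [0.5148 0.2549 0.2409] [-1.7999e+02 -4.0000e-02  2.6100e+00] [0.8 0.7 1. ] 0.004
```

View pics/w37.png

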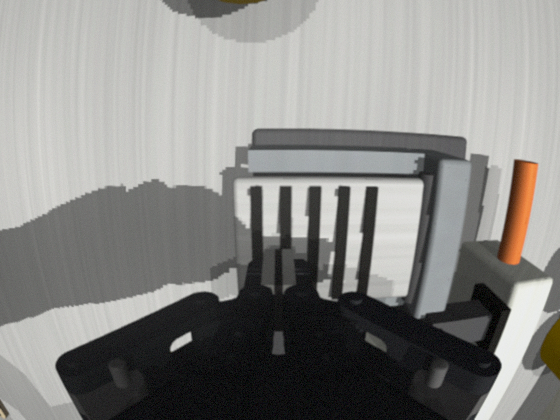

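View pics/s37.png

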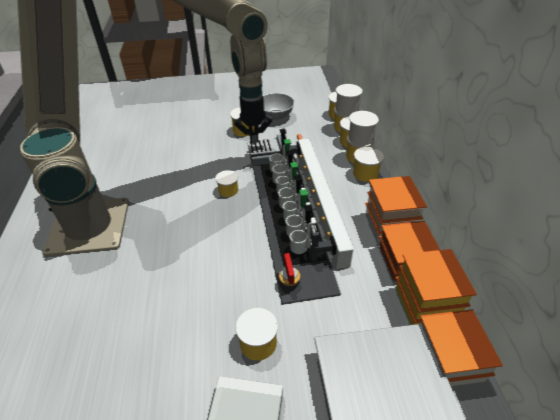

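```bash
python3 -m creep '[[1,0,0,-0.01,0,0,0],[1,0,0,-0.01,0,0,0],[1,0,0,-0.005,0,0,0],[1,0,0,-0.005,0,0,0],[1,0,0,0,0,0,0]]'; python3 -m creep '[[1,0,0,-0.005,0,0,0],[1,0,0,-0.005,0,0,0],[1,0,0,-0.003,0,0,0],[1,0,0,0,0,0,0]]'
```

```text
time: 38.12
position: [0.5151, 0.2558, 0.2167]
tcp_rot: [-180.0, -0.2, 2.7]
ft_force: [-1.1, -0.3, 7.7]
opening: -0.001
time: 38.45
position: [0.5156, 0.2559, 0.2076]
tcp_rot: [-180.0, -0.2, 2.7]
ft_force: [-0.5, -1.4, 11.1]
opening: -0.001
```

```bash
python3 -m creep '[[1,0,0,-0.003,0,0,0],[1,0,0,0,0,0,0]]'; python3 -m creep '[[1,0,0,-0.002,0,0,0],[1,0,0,0,0,0,0]]'; python3 -m creep '[[1,0,0,-0.002,0,0,0],[1,0,0,0,0,0,0]]'
```

```text
time: 38.62
position: [0.5158, 0.2559, 0.2071]
tcp_rot: [-180.0, -0.3, 2.7]
ft_force: [-3.5, -2.3, 21.1]
opening: -0.004
time: 38.78
position: [0.5159, 0.256, 0.2069]
tcp_rot: [-180.0, -0.3, 2.7]
ft_force: [-6.9, -3.5, 29.2]
opening: -0.001
time: 38.95
position: [0.5159, 0.256, 0.2066]
tcp_rot: [-180.0, -0.3, 2.7]
ft_force: [-10.2, -5.4, 37.8]
opening: 0.001
```

```bash
python3 -m creep '[[1,0,0,0.0025,0,0,0],[1,0,0,0,0,0,0],[1,0,0,0,0,0,0],[1,0,0,0,0,0,0],[1,0,0,0,0,0,0],[1,0,0,0,0,0,0],[1,0,0,0,0,0,0],[1,0,0,0,0,0,0],[1,0,0,0,0,0,0],[1,0,0,0,0,0,0],[1,0,0,0,0,0,0],[1,0,0,0,0,0,0],[1,0,0,0,0,0,0],[1,0,0,0,0,0,0],[1,0,0,0,0,0,0],[1,0,0,0,0,0,0]]'; python3 -m creep '[[1,0,0,0,0,0,0],[1,0,0,0,0,0,0],[1,0,0,0,0,0,0],[1,0,0,0,0,0,0],[1,0,0,0,0,0,0],[1,0,0,0,0,0,0],[1,0,0,0,0,0,0],[1,0,0,0,0,0,0],[1,0,0,0,0,0,0],[1,0,0,0,0,0,0],[1,0,0,0,0,0,0],[1,0,0,0,0,0,0],[1,0,0,0,0,0,0],[1,0,0,0,0,0,0],[1,0,0,0,0,0,0],[1,0,0,0,0,0,0]]'; python3 -m creep '[[1,0,0,0.006,0,0,0],[1,0,0,0.006,0,0,0],[1,0,0,0.01,0,0,0],[1,0,0,0.01,0,0,0],[1,0,0,0.03,0,0,0],[1,0,0,0.05,0,0,0],[1,0,0,0.05,0,0,0],[1,-0.02,0,0.05,0,0,0],[1,-0.04,-0.02,0.04,0,0,0],[1,-0.03,-0.03,0.02,0,0,0],[1,0,0,0,0,0,0],[1,0,0,0,0,0,0]]'
python3 - <<'E'
from h import *
st(); snap('wrist','w38')
for n in ['side','scene']:
    s=snap(n); x0,y0=(210,110) if n=='side' else (190,140); cv2.imwrite('pics/%s38z.png'%n,cv2.resize(s['pixels'][y0:y0+180,x0:x0+200,::-1],None,fx=3.3,fy=3.3,interpolation=cv2.INTER_CUBIC))
E
```

```text
time: 40.28
position: [0.5158, 0.2559, 0.2069]
tcp_rot: [-180.0, -0.3, 2.7]
ft_force: [-7.0, -3.7, 26.2]
opening: 0.001
time: 41.62
position: [0.5158, 0.2559, 0.2069]
tcp_rot: [-180.0, -0.3, 2.7]
ft_force: [-6.7, -3.0, 27.1]
opening: -0.001
time: 42.62
position: [0.4461, 0.2171, 0.4151]
tcp_rot: [-180.0, -0.1, 2.6]
ft_force: [-0.3, 0.5, -0.1]
opening: 0.001
42.62 [0.4461 0.2171 0.4151] [-1.7996e+02 -1.4000e-01  2.6500e+00] [-0.3  0.5 -0.1] 0.001
```

View pics/side38z.png

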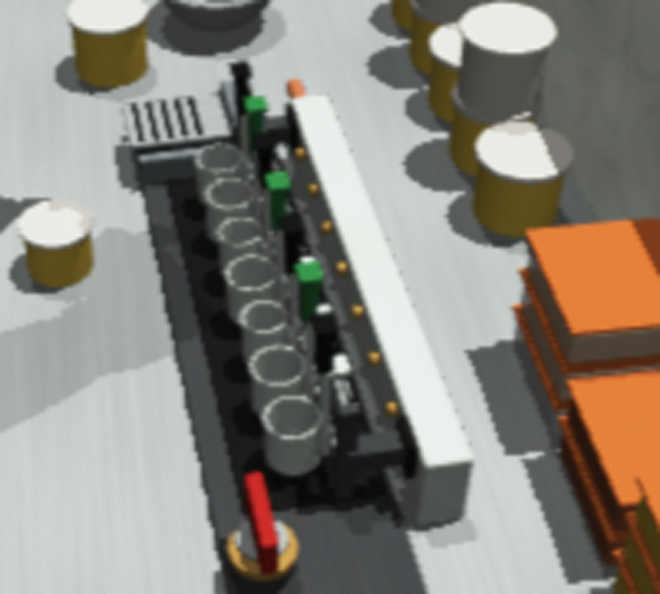

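View pics/scene38z.png

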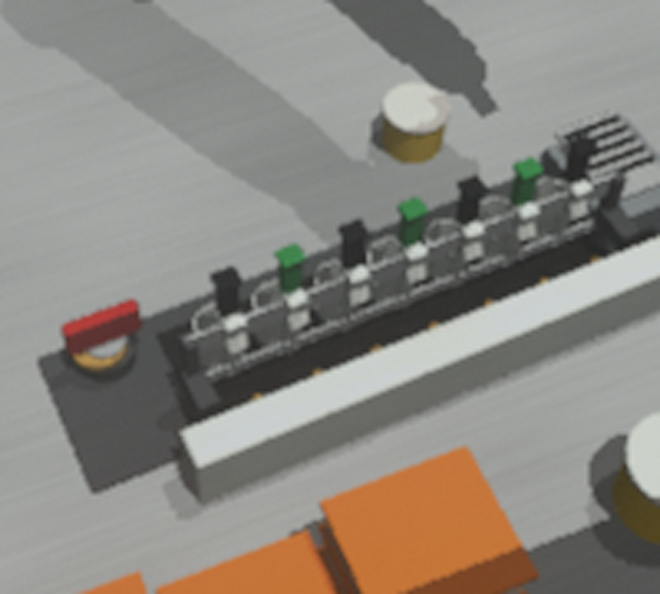

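View pics/w38.png

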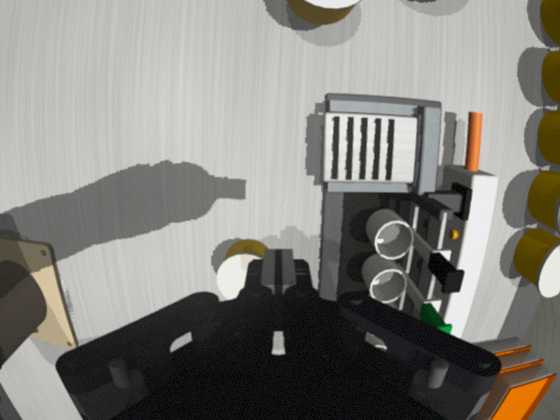

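```bash
python3 -c "
from h import *
print(env.finish_job()); st()"
```

```text
the job is handed in; nothing more can be done
None
the job is handed in; nothing more can be done
```

The job is done and handed in at about 43 s of the 210 s allowed; the hand-in reports no verdict.

- **Dippers:** All three green-gripped dippers hang on the bar, one in each gap, with cups on the robot's side like the others. The last scene and side views show seven evenly spaced hooks on the bar, the black-gripped ones in place and the yellow tub among the waiting dippers unmoved. One waiting dipper was knocked aside during the run, so I found it again before picking it up.
- **Grip:** The fingers closed on the head of each tab more than on its faces, which tilted the first dipper slightly in the grip. It hung properly once released.
- **Cam:** I turned the handle clockwise until the torque at the wrist rose to 1.85 N m against the stop. The pictures put the turn at about 80 degrees, from roughly 10 degrees at the start, and the handle ended at 1.9 degrees against 2.7 expected.
- **Pedal:** I pressed it to its stop, with a peak reading of 38 N. It then stayed down at 26–27 N for more than 2.5 s before I let it up, and the last wrist view shows the plate up again.

I did not measure how far the rack slid towards the header. I took that from the cam reaching its stop.

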